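# Load the drop-table test jig and let it down on the contacts

## Robot

A 6-joint arm with a two-finger parallel gripper is mounted at the origin on the work surface. World frame = base frame: x ahead of the robot, y to its left, z up, the work surface at z = 0. Lengths are in m, angles in rad, forces in N, time in s.
With the tool pointing down it reaches from about 0.3 to 0.825 m from the base axis. Payload 5.4 kg.
Tool frame: the origin (TCP) lies on the front face of the gripper's body, between the roots of the fingers; the fingertips stand 88 mm ahead of it and the grasp point (between the pads) lies 69 mm ahead of it; y points along the fingers, z is the direction in which the jaws open and shut, and the axes are right-handed (so a half turn about y gives the same grasp; the last joint's range is limited). The gripper opens to 92 mm and grips with 3 to 60 N. Pads are 20 mm wide; open, the fingers measure 128 mm over their backs; the gripper's body (75 mm by 189 mm) begins 69 mm behind the grasp point.
Start: joints at [-1.327, 0.158, 1.597, -0, 1.386, -0.21], TCP at [0.252, -0.517, 0.303] pointing down, gripper open.
Joint ranges: [-2.91, 2.91], [-0.94, 2.29], [0.18, 2.7], [-1.29, 4.43], [0.17, 2.64], [-3, 3]. Speed limits (rad/s): [2.57, 2.57, 3.14, 3.14, 3.14, 3.14].

## Interface

Orientations are given as a unit quaternion [x, y, z, w].
In Python, from bench import monitor, grab_frame, camera_model, arm, trace gives the robot as it stands.
- The arm moves only by the tool arm_command, never from a script. Its argument "motion" is a list that holds one entry, the list of rows, each a list of 5 numbers: the shift along the tool's x, y, z in cm, then the turn about the tool's y in rad, then the closure in counts, from 0 (fully open) to 255 (shut). In form: [[[dx, dy, dz, turn, claw], ...]]. A call has 1 to 8 rows; each row shifts and turns the commanded pose from where the row before left it, along the tool's axes as they then stand; what a row does not reach is not made up. A row lasts 1/12 s, in which the tool goes at most 41.7 mm and 7.16 degrees, less where a joint would pass 70% of its speed; a pose out of reach is approached as far as the arm can. A call is refused whole if a number of a shift passes 4.17 or a number of a turn 0.125, either way. A call with a gripper value outside its range is refused whole. The fingers move at their own pace and stop on an object; "force" is the grip in N (left out, the last holds). Time passes only in rows, so rows that do not move let the fingers close. It gives the time, the measured TCP pose, the force and the opening at its end, in the units of the state.
- monitor.get_obs(): the state, without advancing time (a new reading comes with each control period).
- grab_frame(name): name is "scene" or "top"; returns (picture, depth): 384x512x3 uint8, blue, green, red; 384x512 float32, m along the optical axis (not along the pixel's ray), 0 where there is no reading.
- camera_model(name): a dict with "mtx" (3x3 intrinsics, pixels), "rvec" (rotation vector, rad) and "tvec" (3), from world to camera coordinates, as OpenCV has them. Camera axes: x right, y down, z forward; pixel columns grow to the right and rows downward; lengths in m; the calibration is good to about 2 mm. A picture is of the moment at which its call begins. camera_model takes no time and is no camera call.
- arm.close_job(): hands the job in, once; it reports no verdict.
Trained networks look in the newest picture that a camera, given by its name, has taken for a name from the list of things; names that differ only in an ending like _2 or _b are one class to them, and where a whole thing is asked for, a point or a joint stands for the part that bears it (a point fixed in the world has none). Each returns a list of dicts, best first, with "score" (0 to 1); they miss things now and then, are a little off and sometimes report something else, mostly with a low value. They report only what shows in the picture. A call takes as long as a camera call. They do not tell look-alikes from the thing itself.
- trace(name, camera): "mask" (384x512 bool, what is visible of it) and "position" ([row, column] in pixels, amid what is visible of it).
The state is a dict: "time_s": time; "qpos": joint angles; "qd": joint speeds; "joint_torque": joint torques, N m; "position": TCP position; "orientation": TCP orientation; "force": force on the tool from outside, world axes, zero at the start; "ft_torque": the same for the moment, N m; "finger_gap": opening from 0.0 (shut) to 1.0 (fully open).
Only numpy, scipy, OpenCV 4.12 (cv2) and the standard library are available. Lean on these libraries where they do the work, as an engineer would, in place of code of your own. Each camera call takes 0.05 s, during which the arm holds its last target. There are 200 camera calls.

## Task

Fill the raised drop table with exactly four pieces, one flat and upright in each pocket: first every flasher unit that is on the bench, then only as many finned dummy loads as it takes to make four, leaving spare dummy loads on the bench. With the table loaded, crack the release valve open just far enough that the table sinks slowly, never faster than about 5 cm a second, right down onto the contacts; then turn the valve fully shut again and finally throw the test set's toggle lever fully over to on. Do not disturb the lamp lens and the brass lugs.

Things in the scene. Friction and masses are not known exactly. Their poses are not given: they have to be found in the camera images.
- jig: drop-table test jig, fixed to the bench: grey base 200 x 200 x 28 mm with brass contact pins, the aluminium drop table (196 x 196 mm) on a ram over it, and a separate aluminium pump block 76 x 76 x 125 mm high whose centre is at x -40, y +170 mm. Origin: centre of the base's underside; yaw about z gives the jig's heading
- table_drop (a joint): how far the drop table has sunk, m: 0 right up, 0.060 right down on its stop. It stays up with the valve shut (up to some 10 N of extra push) and sinks by its own weight when the valve is cracked open; it cannot be raised again with the valve
- valve (a joint): angle of the release valve, rad: 0 shut, grows turned anticlockwise seen from above, end stop at 1.5. With four pieces on, the table begins to creep at about 0.4 to 0.7 and sinks faster the further the valve is opened: roughly 10 to 20 mm/s more for each further 0.1 rad, up to about 90 mm/s wide open. Stiff: it takes about 0.2 N m to open and up to 0.4 N m to shut and stays where it is left
- valve_grip (a point): middle of the valve's steel T-bar handle on top of the pump block, on the valve's upright axis, 155 mm above the bench: bar 84 mm long, 14 mm thick, 24 mm high (143 to 167 mm above the bench). This point's x axis runs along the bar and turns with it; with the valve shut the bar lies along the jig's x axis
- switch_base: grey toggle switch of the test set, housing 70 x 50 x 25 mm fixed to the bench. Origin: centre of its underside; the lever swings in its x-z plane towards its +x (away from the robot at yaw 0). Pivot 22 mm above the bench
- switch (a joint): angle of the toggle lever, rad: 0 fully off, leaning 0.5 rad from upright to the housing's -x; 1.0 fully on, leaning 0.5 rad to +x (end stops). Light (about 1 N at the tip); stays where it is left
- switch_tip (a point): centre of the 26 mm black ball on the end of the toggle lever, 80 mm from the pivot; the rod is 10 mm thick
- pocket0 (a point): pocket0 of the drop table: centre of the pocket's floor, x and y along the table's sides, z up. Each pocket is a 92 x 92 mm square between 4 mm thick lips and dividers that stand only 8 mm above its floor; the floor is 125 mm above the bench with the table right up and 65 mm with it right down. The four pockets stand two by two at 96 mm pitch: pocket0 -x -y, pocket1 -x +y, pocket2 +x -y, pocket3 +x +y
- pocket1 (a point): centre of the floor of the pocket at -x +y, as pocket0
- pocket2 (a point): centre of the floor of the pocket at +x -y, as pocket0
- pocket3 (a point): centre of the floor of the pocket at +x +y, as pocket0
- flasher0: flasher unit: black bakelite box 76 x 52 x 46 mm (x, y, z) with a low 50 x 38 x 4 mm raised top and two brass studs on it (54 mm high over all), about 180 g. Origin: centre of its underside; x along its long side, z up. One to three are on the bench at the start, the others are absent (None)
- flasher1: flasher unit, the same as flasher0; it may be absent (None)
- flasher2: flasher unit, the same as flasher0; it may be absent (None)
- dummy0: dummy load: finned grey aluminium block, plain box 80 x 46 x 42 mm high, fins on top running along its length, about 180 g. Origin: centre of its underside; x along its long side, z up. All three are on the bench at the start
- dummy1: dummy load, the same as dummy0
- dummy2: dummy load, the same as dummy0
- lens: bystander: red lamp lens, a loose dome 110 mm across, 33 mm high, flat side down; origin: centre of its underside
- lug0: bystander: loose brass terminal lug 68 mm long, 22 mm wide, 14 mm high; origin on its underside
- lug1: bystander: loose brass terminal lug 68 mm long, 22 mm wide, 14 mm high; origin on its underside
Not all that is in view belongs to the job. What is shaped like the dummy1 but orange or red is not meant. What is shaped like the flasher0 but turquoise is not meant.

How it is judged:
By the outcome, as a careful person would: the job done as asked, in the order asked, and still so for the second after the job is handed in, with the robot touching nothing.
Of flasher0, flasher1, flasher2 only 1 to 3 are there at a start; the rules pass over those that are not, and their reading is None.
At some moment in a run one of flasher0, flasher1, flasher2, dummy0, dummy1, dummy2 may be knocked a few centimetres aside while the robot is not near it.
Once in a run the grip may slacken for a moment while it holds something.
It also fails if it takes over 200 s, if anything falls off the work surface, if the arm or the gripper's body presses on something with over 40 N, if the wrist force passes 120 N, or if a joint passes its speed limit or range.

## Working session

There is one attempt and no reset: what is moved stays moved. The work goes in short steps, Python scripts to look and compute and a tool call to move; the robot and the scene stay as the last step left them, time stands still between calls to the robot, and variables do not carry over. Pictures are saved under pics/ and viewed, about 12 in all and at most 16, crops included, and the job is handed in when it is done.

Besides the shell and the picture viewer there is one more tool, called after "Emit:" by a JSON object that holds its "api" and its "payload", one argument or row to a line. arm_command: Moves the arm, as the interface text tells. Its arguments: {"type":"object","properties":{"motion":{"type":"array"},"force":{"type":"number"}},"required":["motion"]}

```bash
ls; mkdir -p pics; python3 - <<'E'
from bench import monitor, grab_frame, camera_model
import cv2,numpy as np
print(monitor.get_obs())
for n in("top","scene"):
    im,d=grab_frame(n); cv2.imwrite(f"pics/{n}0.png",im); np.save(f"{n}0.npy",d)
    m=camera_model(n); print(n,m)
E
```

```text
pics
{'time_s': 0.0, 'qpos': array([-1.32708641e+00,  1.59047451e-01,  1.59828148e+00, -9.95476409e-06,
        1.38617707e+00, -2.10144213e-01]), 'qd': array([ 0.00042717,  0.00074778,  0.00017425, -0.0029199 ,  0.00030242,
        0.00078406]), 'joint_torque': array([ 3.23144413e-04, -3.85580099e+01, -3.22102654e+01,  7.00829574e-02,
        3.80467158e-02, -1.53820092e-04]), 'position': array([ 0.25193627, -0.51633378,  0.301695  ]), 'orientation': array([-0.15910339,  0.68965409, -0.68830145,  0.15907377]), 'force': array([0.3239834 , 0.13229719, 0.45181501]), 'ft_torque': array([-0.0575793 , -0.00115818,  0.01228955]), 'finger_gap': 1.0016591968682613}
top {'mtx': array([[447.55149449,   0.        , 253.49445051],
       [  0.        , 447.55149449, 188.67251403],
       [  0.        ,   0.        ,   1.        ]]), 'rvec': array([ 2.13095124, -2.17099149,  0.1816893 ]), 'tvec': array([-0.03240059,  0.56999646,  1.2821782 ])}
scene {'mtx': array([[461.14463378,   0.        , 254.83084334],
       [  0.        , 461.14463378, 194.5420704 ],
       [  0.        ,   0.        ,   1.        ]]), 'rvec': array([ 2.47113535,  0.67024619, -0.2290215 ]), 'tvec': array([-0.44838799, -0.17499278,  1.52897546])}
```

View pics/top0.png

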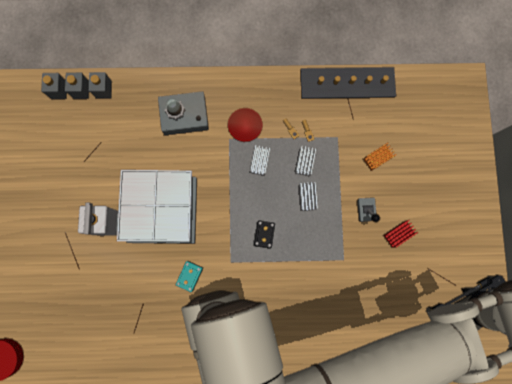

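View pics/scene0.png

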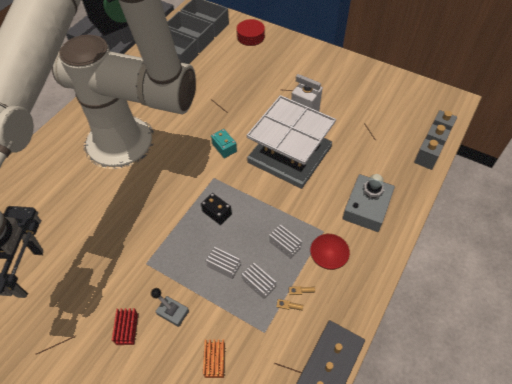

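One flasher shows at top (264,234), and the three dummies at (260,160), (305,160) and (309,196). The jig is at (157,206), the pump at (98,220) and the switch at (367,208). The lens and lugs are near (245,125)–(307,130). Next I measure them.

```bash
cat > h.py <<'E'
import numpy as np,cv2
from bench import monitor, grab_frame, camera_model, arm, trace
from scipy.spatial.transform import Rotation as R
def cloud(cam,d):
    m=camera_model(cam);K=m["mtx"];Rm=cv2.Rodrigues(np.array(m["rvec"]))[0];t=np.array(m["tvec"])
    v,u=np.mgrid[:384,:512]
    c=np.stack([(u-K[0,2])*d/K[0,0],(v-K[1,2])*d/K[1,1],d],-1)
    return (c-t)@Rm      # R^T (c-t)
def rect(P,zlo,zhi):
    q=P[(P[:,2]>zlo)&(P[:,2]<zhi)]
    (c,(w,h),a)=cv2.minAreaRect((q[:,:2]*1000).astype(np.float32))
    if w<h: w,h,a=h,w,a+90
    a=(a+90)%180-90
    return np.round([c[0],c[1],w,h,a,np.median(q[:,2])*1000,len(q)],1)
def state():
    o=monitor.get_obs();r=R.from_quat(o["orientation"]).as_matrix()
    print("t",round(o["time_s"],2),"pos",o["position"].round(4),"jaw",np.degrees(np.arctan2(r[1,2],r[0,2])).round(1),"gap",round(o["finger_gap"]*92,1),"F",o["force"].round(1),"q",o["qpos"].round(2))
    return o,r
E
python3 - <<'E'
from h import *
o,r=state();print(r.round(3))
for cam in("top","scene"):
    im,d=grab_frame(cam);P=cloud(cam,d)
    for n in("flasher0","dummy0","jig","switch_base","switch","valve_grip","pocket0","lens","lug0"):
        try: T=trace(n,cam)
        except Exception as e: print(n,e);continue
        for k in T:
            Q=P[k["mask"]&(d>0)]
            if len(Q)<8: continue
            zt=np.percentile(Q[:,2],90)
            print(cam,n,round(k["score"],2),np.round(k["position"]),"zt",round(zt*1000),rect(Q,zt-.012,zt+.02))
E
```

```text
t 0.1 pos [ 0.252  -0.5164  0.3018] jaw -64.0 gap 92.1 F [-0.1  0.3 -0.4] q [-1.33  0.16  1.6   0.    1.39 -0.21]
[[-0.899 -0.     0.438]
 [-0.438  0.002 -0.899]
 [-0.    -1.    -0.002]]
top flasher0 0.92 [278. 190.] zt 53 [319.4 148.8  75.8  52.  -24.8  49.  480. ]
top flasher0 0.78 [234. 266.] zt 54 [436.2 -71.7  75.3  51.7  -9.7  49.5 446. ]
top dummy0 0.88 [156. 378.] zt 44 [ 663.8 -426.2   74.3   44.5  -60.3   42.1  147. ]
top dummy0 0.82 [159. 306.] zt 44 [ 653.3 -200.2   74.3   44.8  -11.5   41.9  179. ]
top dummy0 0.6 [199. 308.] zt 45 [ 546.4 -205.9   79.3   46.5    2.8   41.9  236. ]
top dummy0 0.57 [162. 262.] zt 44 [657.7 -63.6  75.6  40.9 -12.6  42.1 127. ]
top dummy0 0.57 [235. 400.] zt 44 [ 429.4 -475.5   78.5   46.2  -58.1   41.8  247. ]
top jig 0.56 [208. 150.] zt 131 [ 518.   286.4  307.2  197.2   88.5  124.2 5591. ]
top switch_base 0.9 [209. 368.] zt 102 [ 473.8 -382.8   23.6   22.4    1.3  104.3   68. ]
top switch 0.56 [219.  86.] zt 170 [481.8 401.8  82.6  15.6  -2.7 167.1 191. ]
top switch 0.49 [218. 376.] zt 109 [ 474.  -382.7   22.8   21.8   -3.4  105.3   61. 
[... 1461 characters left out ...]
  21.5   84.3  106.    83. ]
scene switch 0.19 [209. 216.] zt 54 [432.3 -73.1  77.4  53.6  -9.2  50.3 421. ]
scene valve_grip 0.71 [207. 219.] zt 54 [432.2 -73.3  77.2  53.4  -9.5  50.3 414. ]
scene valve_grip 0.52 [ 81. 307.] zt 170 [479.1 399.8  81.   18.5  -2.5 166.9 125. ]
scene pocket0 0.73 [127. 290.] zt 132 [ 513.   230.3  201.9  198.6   88.1  125.8 3404. ]
scene lens 0.89 [249. 330.] zt 33 [776.1 -21.5  83.7  83.5 -12.9  28.7 617. ]
scene lens 0.16 [125. 291.] zt 131 [ 513.1  230.8  201.8  199.6   87.8  125.8 3401. ]
scene lug0 0.73 [290. 302.] zt 16 [ 760.6 -162.7   66.9   24.3   37.5   10.5  170. ]
scene lug0 0.59 [309. 288.] zt 16 [ 750.2 -214.3   65.4   24.7   22.1    9.3  169. ]
```

```bash
cat > plan.py <<'E'
# usage: plan.py "x,y,z,jawdeg" ...   (mm, deg) from present pose ; prints rows: n x [dx,dy,dz,turn]
import sys;from h import *
o,r=state();p=o["position"]*1000;j=np.arctan2(r[1,2],r[0,2]);
if "--" in sys.argv: pass
for w in sys.argv[1:]:
    x,y,z,a=map(float,w.split(","));a=np.radians(a)
    t=-((a-j+np.pi/2)%np.pi-np.pi/2)
    Z=np.array([np.cos(a),np.sin(a),0]);Y=np.array([0,0,-1.]);X=np.cross(Y,Z)
    # turn first, then shift in the new frame
    if (abs((j-t)-a)>1): Z,X=-Z,-X
    dd=np.array([x,y,z])-p;s=np.array([dd@X,dd@Y,dd@Z])/10
    n=max(1,int(np.ceil(np.linalg.norm(s)/3.8)));
    print(w,"| turn %.3f (%d rows)"%(t,np.ceil(abs(t)/.12)),"| shift cm",s.round(2),"-> %d x"%n,(s/n).round(3))
    p=np.array([x,y,z]);j=j-t
E
python3 plan.py 434.3,-72.4,302,-99.5 434.3,-72.4,180,-99.5
```

```text
t 1.1 pos [ 0.2521 -0.5168  0.3027] jaw -64.0 gap 91.9 F [-0.2  1.1 -0. ] q [-1.33  0.16  1.6   0.    1.39 -0.21]
434.3,-72.4,302,-99.5 | turn 0.620 (6 rows) | shift cm [-10.64   0.07 -46.84] -> 13 x [-0.818  0.006 -3.603]
434.3,-72.4,180,-99.5 | turn -0.000 (0 rows) | shift cm [ 0.  12.2  0. ] -> 4 x [0.   3.05 0.  ]
```

Emit:
{"api": "arm_command", "payload": {
  "motion": [
    [[0,0,0,0.124,0],[0,0,0,0.124,0],[0,0,0,0.124,0],[0,0,0,0.124,0],[0,0,0,0.124,0],[-0.8,0,-3.6,0,0],[-0.8,0,-3.6,0,0],[-0.8,0,-3.6,0,0]]
  ]
}}

```text
time_s: 1.77
position: [0.2937, -0.4132, 0.3025]
orientation: [0.059, 0.705, -0.704, -0.059]
force: [0.5, 0.1, -0.3]
finger_gap: 1.0
```

Emit:
{"api": "arm_command", "payload": {
  "motion": [
    [[-0.8,0,-3.6,0,0],[-0.8,0,-3.6,0,0],[-0.8,0,-3.6,0,0],[-0.8,0,-3.6,0,0],[-0.8,0,-3.6,0,0],[-0.8,0,-3.6,0,0],[-0.8,0,-3.6,0,0],[-0.8,0,-3.6,0,0]]
  ]
}}

```text
time_s: 2.43
position: [0.4047, -0.1391, 0.303]
orientation: [-0.059, -0.704, 0.705, 0.059]
force: [1.1, -0.6, -0.7]
finger_gap: 1.001
```

Emit:
{"api": "arm_command", "payload": {
  "motion": [
    [[-0.8,0.0,-3.6,0,0],[-0.9,0,-3.6,0,0],[0,0,0,0,0],[0,0,0,0,0],[0,0,0,0,0]]
  ]
}}

```text
time_s: 2.85
position: [0.4329, -0.073, 0.3027]
orientation: [-0.059, -0.704, 0.705, 0.059]
force: [-0.1, -0.2, -0.1]
finger_gap: 1.004
```

```bash
python3 plan.py 434.3,-72.4,180,-99.5 434.3,-72.4,99,-99.5; python3 -c "
from h import *
im,d=grab_frame('scene');cv2.imwrite('pics/s1.png',im);P=cloud('scene',d)
im,d=grab_frame('top');cv2.imwrite('pics/t1.png',im)
for k in trace('flasher0','scene')+trace('dummy0','scene'):
    Q=P[k['mask']];zt=np.percentile(Q[:,2],90);print(round(k['score'],2),rect(Q,zt-.012,zt+.02))"
```

```text
t 2.85 pos [ 0.4329 -0.073   0.3027] jaw -99.5 gap 92.4 F [-0.1 -0.2 -0.1] q [-0.44 -0.21  1.96 -0.    1.39  1.29]
434.3,-72.4,180,-99.5 | turn -0.000 (1 rows) | shift cm [-0.13 12.27 -0.08] -> 4 x [-0.032  3.068 -0.02 ]
434.3,-72.4,99,-99.5 | turn -0.000 (0 rows) | shift cm [0.  8.1 0. ] -> 3 x [0.  2.7 0. ]
0.61 [433.2 -73.9  78.4  53.  -13.1  50.4 408. ]
0.49 [326.4 144.3  62.4  35.8  -8.4  46.8  67. ]
0.94 [ 661.9 -430.9   78.    46.2  -59.1   43.2  349. ]
0.88 [ 653.3 -204.2   79.6   48.3  -14.    42.4  388. ]
0.6 [ 543.5 -207.1   80.    49.5    4.5   41.6  398. ]
0.58 [657.1 -64.8  80.3  49.5 -13.2  41.4 406. ]
```

Emit:
{"api": "arm_command", "payload": {
  "motion": [
    [[-0.1,3.5,-0.1,0,0],[0,3.5,0,0,0],[0,3.5,0,0,0],[0,3.5,0,0,0],[0,3.0,0,0,0],[0,2.2,0,0,0],[0,1.2,0,0,0],[0,0,0,0,0]]
  ]
}}

```text
time_s: 3.72
position: [0.4319, -0.0718, 0.0959]
orientation: [0.057, 0.705, -0.704, -0.062]
force: [-0.5, -0.7, 1.1]
finger_gap: 1.0
```

Emit:
{"api": "arm_command", "payload": {
  "motion": [
    [[0,0,0,0,255],[0,0,0,0,255],[0,0,0,0,255],[0,0,0,0,255],[0,0,0,0,255],[0,0,0,0,255],[0,0,0,0,255],[0,0,0,0,255]]
  ],
  "force": 35
}}

```text
time_s: 4.38
position: [0.4345, -0.072, 0.0992]
orientation: [-0.059, -0.705, 0.705, 0.058]
force: [-0.9, 0.0, 4.5]
finger_gap: 0.565
```

```bash
python3 plan.py 434.3,-72.4,330,-99.5 468.4,280.5,330,-91.8 468.4,280.5,228,-91.8
```

```text
t 4.38 pos [ 0.4345 -0.072   0.0992] jaw -99.5 gap 52.0 F [-0.9  0.   4.5] q [-0.44  0.09  2.12 -0.    0.93  1.3 ]
434.3,-72.4,330,-99.5 | turn -0.000 (1 rows) | shift cm [ 1.000e-02 -2.308e+01  4.000e-02] -> 7 x [ 2.000e-03 -3.297e+00  6.000e-03]
468.4,280.5,330,-91.8 | turn -0.134 (2 rows) | shift cm [ -2.3    0.   -35.38] -> 10 x [-0.23   0.    -3.538]
468.4,280.5,228,-91.8 | turn -0.000 (0 rows) | shift cm [ 0.  10.2  0. ] -> 3 x [0.  3.4 0. ]
```

Emit:
{"api": "arm_command", "payload": {
  "motion": [
    [[0,-1.8,0,0,255],[0,-3.6,0,0,255],[0,-3.6,0,0,255],[0,-3.6,0,0,255],[0,-3.6,0,0,255],[0,-3.6,0,0,255],[0,-3.3,0,0,255],[0,0,0,0,255]]
  ]
}}

```text
time_s: 5.05
position: [0.4365, -0.0727, 0.3368]
orientation: [-0.063, -0.703, 0.706, 0.054]
force: [0.3, 0.1, -0.6]
finger_gap: 0.562
```

Emit:
{"api": "arm_command", "payload": {
  "motion": [
    [[0,0,0,-0.067,255],[0,0,0,-0.067,255],[-0.2,0,-2.8,0,255],[-0.2,0,-3.6,0,255],[-0.2,0,-3.6,0,255],[-0.2,0,-3.6,0,255],[-0.2,0,-3.6,0,255],[-0.2,0,-3.6,0,255]]
  ]
}}

```text
time_s: 5.72
position: [0.4521, 0.1375, 0.3283]
orientation: [-0.011, -0.707, 0.707, 0.012]
force: [0.7, -1.1, -2.3]
finger_gap: 0.564
```

Emit:
{"api": "arm_command", "payload": {
  "motion": [
    [[-0.3,0,-3.6,0,255],[-0.3,0,-3.6,0,255],[-0.3,0,-3.6,0,255],[-0.2,0,-3.0,0,255],[0,0,-0.8,0,255],[0,0,0,0,255],[0,0,0,0,255]]
  ]
}}

```text
time_s: 6.3
position: [0.4681, 0.2808, 0.3285]
orientation: [-0.01, -0.707, 0.708, 0.012]
force: [0.5, -1.2, -1.5]
finger_gap: 0.565
```

```bash
python3 plan.py 468.4,280.5,260,-91.8 468.4,280.5,228,-91.8; python3 -c "
from h import *
for c in('top','scene'):
    im,d=grab_frame(c);cv2.imwrite('pics/h_%s.png'%c,im[40:300,40:400] if c=='top' else im[0:300,150:450]);P=cloud(c,d)
    for k in trace('flasher0',c):
        Q=P[k['mask']&(d>0)];zt=np.percentile(Q[:,2],90);print(c,round(k['score'],2),np.round(k['position']),Q.min(0).round(3),Q.max(0).round(3))"
```

```text
t 6.3 pos [0.4681 0.2808 0.3285] jaw -91.8 gap 52.0 F [ 0.5 -1.2 -1.5] q [ 0.32  0.07  1.64 -0.    1.43  1.92]
468.4,280.5,260,-91.8 | turn -0.000 (1 rows) | shift cm [-0.03  6.85  0.03] -> 2 x [-0.014  3.427  0.014]
468.4,280.5,228,-91.8 | turn -0.000 (0 rows) | shift cm [0.  3.2 0. ] -> 1 x [0.  3.2 0. ]
top 0.81 [277. 190.] [ 0.277  0.111 -0.   ] [0.362 0.184 0.059]
top 0.73 [234. 128.] [0.43  0.256 0.236] [0.48  0.285 0.281]
scene 0.97 [144. 224.] [ 0.26   0.109 -0.003] [0.361 0.22  0.061]
scene 0.72 [ 84. 292.] [ 0.3    0.229 -0.001] [0.506 0.489 0.334]
```

View pics/h_scene.png

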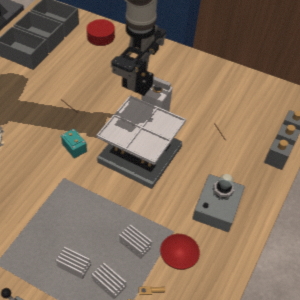

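The scene crop shows the flasher held above the table at about (145,85), and the dummies undisturbed.

Emit:
{"api": "arm_command", "payload": {
  "motion": [
    [[0,3.0,0,0,255],[0,3.0,0,0,255],[0,2.0,0,0,255],[0,1.2,0,0,255],[0,0.6,0,0,255],[0,0.2,0,0,255],[0,0.1,0,0,255],[0,0,0,0,255]]
  ]
}}

```text
time_s: 7.17
position: [0.4694, 0.2814, 0.2301]
orientation: [0.012, 0.707, -0.707, -0.011]
force: [0.0, 0.5, -2.1]
finger_gap: 0.56
```

Emit:
{"api": "arm_command", "payload": {
  "motion": [
    [[0,0.2,0,0,255],[0,0.1,0,0,255],[0,0,0,0,255]]
  ]
}}

```text
time_s: 7.42
position: [0.4687, 0.2814, 0.2261]
orientation: [0.012, 0.707, -0.707, -0.011]
force: [0.2, 0.7, -1.4]
finger_gap: 0.561
```

Emit:
{"api": "arm_command", "payload": {
  "motion": [
    [[0,0.1,0,0,255],[0,0,0,0,130],[0,0,0,0,100],[0,0,0,0,60],[0,0,0,0,40],[0,0,0,0,40],[0,-2.0,0,0,40],[0,-4,0,0,40]]
  ]
}}

```text
time_s: 8.08
position: [0.4659, 0.2803, 0.2801]
orientation: [-0.008, -0.706, 0.708, 0.015]
force: [0.3, 0.5, -1.2]
finger_gap: 0.84
```

```bash
python3 plan.py 468.4,280.5,320,-91.8 657,-64.2,320,-103 657,-64.2,99,-103
```

```text
t 8.08 pos [0.4659 0.2803 0.2801] jaw -91.9 gap 77.2 F [ 0.3  0.5 -1.2] q [0.32 0.1  1.7  0.   1.35 1.92]
468.4,280.5,320,-91.8 | turn -0.001 (1 rows) | shift cm [-0.25 -3.99 -0.02] -> 2 x [-0.123 -1.995 -0.012]
657,-64.2,320,-103 | turn 0.195 (2 rows) | shift cm [-26.13   0.    29.34] -> 11 x [-2.376  0.     2.668]
657,-64.2,99,-103 | turn -0.000 (0 rows) | shift cm [ 0.  22.1  0. ] -> 6 x [0.    3.683 0.   ]
```

Emit:
{"api": "arm_command", "payload": {
  "motion": [
    [[0,-2.0,0,0,0],[0,-2.0,0,0.098,0],[0,0,0,0.098,0],[-2.4,0,2.7,0,0],[-2.4,0,2.7,0,0],[-2.4,0,2.7,0,0],[-2.4,0,2.7,0,0],[-2.4,0,2.7,0,0]]
  ]
}}

```text
time_s: 8.75
position: [0.5555, 0.1211, 0.325]
orientation: [0.081, 0.703, -0.702, -0.08]
force: [0.2, 0.4, -1.0]
finger_gap: 1.003
```

Emit:
{"api": "arm_command", "payload": {
  "motion": [
    [[-2.4,0,2.7,0,0],[-2.4,0,2.7,0,0],[-2.4,0,2.7,0,0],[-2.4,0,2.7,0,0],[-2.4,0,2.7,0,0],[-2.0,0,2.2,0,0],[0,0,0,0,0],[0,0,0,0,0]]
  ]
}}

```text
time_s: 9.42
position: [0.656, -0.0634, 0.3242]
orientation: [0.081, 0.703, -0.702, -0.082]
force: [-0.0, 0.4, -0.2]
finger_gap: 0.996
```

```bash
cat > look.py <<'E'
from h import *
import sys
for c in('top','scene'):
    im,d=grab_frame(c);P=cloud(c,d)
    if len(sys.argv)>1: cv2.imwrite('pics/%s_%s.png'%(sys.argv[1],c),im)
    for n in('flasher0','dummy0'):
        for k in trace(n,c):
            Q=P[k['mask']&(d>0)]
            if len(Q)<30: continue
            zt=np.percentile(Q[:,2],90);print(c,n,round(k['score'],2),np.round(k['position']),rect(Q,zt-.012,zt+.02))
E
python3 look.py a; python3 plan.py 657,-64.2,99,-103
```

```text
top flasher0 0.72 [225. 135.] [469.8 281.2  75.5  52.1  -3.  171.5 561. ]
top flasher0 0.71 [276. 183.] [327.2 165.9  75.4  19.3 -18.   48.2 143. ]
top flasher0 0.17 [153. 264.] [675.  -67.3  44.5  39.8  76.2  43.   78. ]
top dummy0 0.88 [156. 376.] [ 663.2 -425.3   76.    45.7  -59.    42.7  170. ]
top dummy0 0.8 [234. 400.] [ 430.2 -476.2   80.1   46.7  -57.7   41.9  248. ]
top dummy0 0.76 [155. 261.] [674.8 -67.   44.9  39.2  75.6  42.9  80. ]
top dummy0 0.67 [163. 308.] [ 654.7 -202.    78.4   46.2  -13.2   41.7  196. ]
top dummy0 0.57 [196. 309.] [ 547.2 -205.3   80.    46.7    3.4   41.9  236. ]
top dummy0 0.19 [201. 162.] [ 516.5  231.6  197.8  196.4   88.1  124.1 4425. ]
scene flasher0 0.62 [147. 226.] [317.3 147.6  79.2  53.6 -26.7  50.4 313. ]
scene dummy0 0.96 [360. 214.] [ 660.9 -429.4   81.6   46.4  -59.1   43.1  369. ]
scene dummy0 0.94 [279. 256.] [ 652.9 -204.4   79.5   46.4  -14.3   41.8  362. ]
scene dummy0 0.93 [243. 283.] [656.7 -64.5  79.8  50.6 -12.6  41.6 394. ]
scene dummy0 0.93 [327. 123.] [ 427.  -478.7   80.6   47.5  -57.7   42.5  436. ]
scene dummy0 0.76 [263. 221.] [ 543.5 -206.7   80.2   46.9    2.3   41.8  398. ]
t 9.72 pos [ 0.6555 -0.0607  0.325 ] jaw -103.0 gap 91.6 F [-0.5 -1.2  0.6] q [-0.28  0.36  1.31  0.    1.47  1.52]
657,-64.2,99,-103 | turn 0.000 (1 rows) | shift cm [-0.22 22.6   0.3 ] -> 6 x [-0.037  3.767  0.05 ]
```

View pics/a_scene.png

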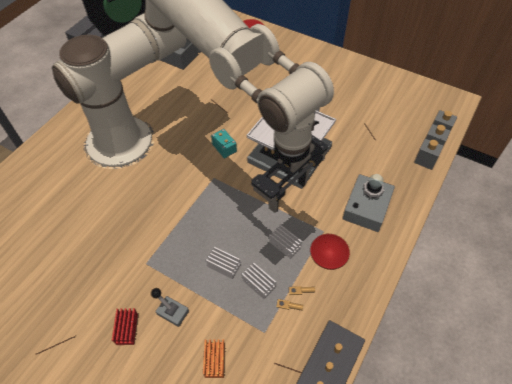

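The scene view shows the gripper over the dummy at (285,240), with everything else in place and no second flasher. The flasher sits flat in pocket1: top face at 171 mm, centred within 2 mm.

Emit:
{"api": "arm_command", "payload": {
  "motion": [
    [[-0.1,3.7,0.1,0,0],[-0.1,3.7,0.1,0,0],[0,3.7,0,0,0],[0,3.7,0,0,0],[0,3.5,0,0,0],[0,2.7,0,0,0],[0,1.4,0,0,0],[0,0,0,0,0]]
  ]
}}

```text
time_s: 10.38
position: [0.6548, -0.0631, 0.0968]
orientation: [0.078, 0.703, -0.702, -0.083]
force: [-0.3, 1.6, -1.4]
finger_gap: 1.004
```

Emit:
{"api": "arm_command", "payload": {
  "motion": [
    [[0,0,0,0,255],[0,0,0,0,255],[0,0,0,0,255],[0,0,0,0,255],[0,0,0,0,255],[0,0,0,0,255],[0,0,0,0,255],[0,0,0,0,255]]
  ],
  "force": 35
}}

```text
time_s: 11.05
position: [0.6574, -0.0644, 0.1011]
orientation: [-0.081, -0.702, 0.703, 0.08]
force: [-0.2, -0.6, 2.5]
finger_gap: 0.499
```

```bash
python3 plan.py 657,-64.2,330,-103 564.4,277.5,330,-91.8
```

```text
t 11.05 pos [ 0.6574 -0.0644  0.1011] jaw -103.1 gap 45.9 F [-0.2 -0.6  2.5] q [-0.28  0.58  1.47  0.    1.08  1.52]
657,-64.2,330,-103 | turn -0.001 (1 rows) | shift cm [ 5.000e-02 -2.289e+01 -1.000e-02] -> 7 x [ 6.00e-03 -3.27e+00 -2.00e-03]
564.4,277.5,330,-91.8 | turn -0.195 (2 rows) | shift cm [ 10.33   0.   -33.86] -> 10 x [ 1.033  0.    -3.386]
```

Emit:
{"api": "arm_command", "payload": {
  "motion": [
    [[0,-1.8,0,0,255],[0,-3.6,0,0,255],[0,-3.6,0,0,255],[0,-3.6,0,0,255],[0,-3.6,0,0,255],[0,-3.6,0,-0.097,255],[0,-3.1,0,-0.097,255],[0,0,0,0,255]]
  ]
}}

```text
time_s: 11.72
position: [0.6595, -0.0649, 0.3382]
orientation: [-0.015, -0.706, 0.708, 0.006]
force: [-0.1, -0.1, -0.6]
finger_gap: 0.495
```

Emit:
{"api": "arm_command", "payload": {
  "motion": [
    [[1.0,0,-2.6,0,255],[1.0,0,-3.4,0,255],[1.0,0,-3.4,0,255],[1.0,0,-3.4,0,255],[1.0,0,-3.4,0,255],[1.0,0,-3.4,0,255],[1.0,0,-3.4,0,255],[1.0,0,-3.4,0,255]]
  ]
}}

```text
time_s: 12.38
position: [0.585, 0.2036, 0.3275]
orientation: [-0.012, -0.707, 0.707, 0.014]
force: [0.8, -0.4, -2.0]
finger_gap: 0.499
```

Emit:
{"api": "arm_command", "payload": {
  "motion": [
    [[1.0,0,-3.4,0,255],[1.0,0,-3.0,0,255],[0.3,0,-1.0,0,255],[0,0,0,0,255],[0,0,0,0,255],[0,0,0,0,255]]
  ]
}}

```text
time_s: 12.88
position: [0.5662, 0.2756, 0.3288]
orientation: [-0.012, -0.707, 0.707, 0.013]
force: [0.0, -0.2, -2.8]
finger_gap: 0.495
```

```bash
python3 plan.py 564.4,277.5,226,-91.8; python3 look.py b|grep dummy|head -12
```

```text
t 12.88 pos [0.5662 0.2756 0.3288] jaw -92.1 gap 45.5 F [ 0.  -0.2 -2.8] q [ 0.26  0.28  1.4  -0.    1.46  1.87]
564.4,277.5,226,-91.8 | turn -0.005 (1 rows) | shift cm [ 0.19 10.28 -0.19] -> 3 x [ 0.063  3.427 -0.063]
top dummy0 0.98 [155. 377.] [ 662.7 -424.2   73.    44.8  -58.6   43.1  150. ]
top dummy0 0.86 [160. 307.] [ 654.7 -201.6   77.1   45.5  -12.9   42.1  192. ]
top dummy0 0.78 [198. 308.] [ 545.2 -205.4   76.7   45.9    2.5   42.4  219. ]
top dummy0 0.68 [231. 398.] [ 429.2 -475.5   78.6   46.7  -58.1   41.8  247. ]
top dummy0 0.66 [190. 134.] [559.6 265.4  64.1  23.5   1.9 269.2  64. ]
scene dummy0 0.89 [261. 222.] [ 543.6 -206.8   80.    47.8    2.8   41.6  397. ]
scene dummy0 0.72 [ 98. 322.] [568.1 274.8  76.8  50.5  -1.6 269.9 223. ]
scene dummy0 0.64 [362. 214.] [ 661.7 -430.5   78.9   46.3  -59.    43.1  357. ]
scene dummy0 0.63 [325. 125.] [ 426.  -478.4   79.6   48.6  -58.2   42.5  444. ]
scene dummy0 0.59 [279. 254.] [ 652.4 -203.8   81.2   47.7  -12.3   42.1  391. ]
scene dummy0 0.28 [143. 292.] [ 514.7  257.9  259.   198.2   87.4  125.7 2949. ]
```

Emit:
{"api": "arm_command", "payload": {
  "motion": [
    [[0.1,3.0,-0.1,0,255],[0.1,3.0,-0.1,0,255],[0.1,2.0,0,0,255],[0,1.2,0,0,255],[0,0.6,0,0,255],[0,0.2,0,0,255],[0,0.1,0,0,255],[0,0,0,0,255]]
  ]
}}

```text
time_s: 13.85
position: [0.5638, 0.2792, 0.2303]
orientation: [0.013, 0.707, -0.707, -0.011]
force: [0.3, -0.2, -1.9]
finger_gap: 0.493
```

Emit:
{"api": "arm_command", "payload": {
  "motion": [
    [[0,0.1,0,0,255],[0,0.1,0,0,255],[0,0,0,0,255]]
  ]
}}

```text
time_s: 14.1
position: [0.5632, 0.2791, 0.2272]
orientation: [0.012, 0.707, -0.707, -0.012]
force: [0.6, 0.5, -2.7]
finger_gap: 0.503
```

Emit:
{"api": "arm_command", "payload": {
  "motion": [
    [[0,0.1,0,0,255],[0,0.1,0,0,255],[0,0,0,0,120],[0,0,0,0,90],[0,0,0,0,60],[0,0,0,0,60],[0,-2.0,0,0,60],[0,-4,0,0,60]]
  ]
}}

```text
time_s: 14.77
position: [0.5603, 0.2783, 0.2794]
orientation: [-0.008, -0.706, 0.708, 0.016]
force: [0.2, 0.3, -1.5]
finger_gap: 0.767
```

```bash
python3 plan.py 564.4,278.5,320,-91.8 653.3,-202.2,320,-103 653.3,-202.2,99,-103
```

```text
t 14.77 pos [0.5603 0.2783 0.2794] jaw -92.0 gap 70.6 F [ 0.2  0.3 -1.5] q [0.27 0.31 1.46 0.   1.38 1.87]
564.4,278.5,320,-91.8 | turn -0.003 (1 rows) | shift cm [-0.41 -4.06 -0.04] -> 2 x [-0.203 -2.028 -0.019]
653.3,-202.2,320,-103 | turn 0.195 (2 rows) | shift cm [-19.48   0.    44.84] -> 13 x [-1.498  0.     3.449]
653.3,-202.2,99,-103 | turn -0.000 (0 rows) | shift cm [ 0.  22.1  0. ] -> 6 x [0.    3.683 0.   ]
```

Emit:
{"api": "arm_command", "payload": {
  "motion": [
    [[0,-2.0,0,0,0],[0,-2.0,0,0.098,0],[0,0,0,0.098,0],[-1.5,0,3.4,0,0],[-1.5,0,3.4,0,0],[-1.5,0,3.4,0,0],[-1.5,0,3.4,0,0],[-1.5,0,3.4,0,0]]
  ]
}}

```text
time_s: 15.43
position: [0.5973, 0.0948, 0.3251]
orientation: [0.081, 0.702, -0.702, -0.081]
force: [-0.4, 0.1, -0.7]
finger_gap: 1.003
```

Emit:
{"api": "arm_command", "payload": {
  "motion": [
    [[-1.5,0,3.4,0,0],[-1.5,0,3.4,0,0],[-1.5,0,3.4,0,0],[-1.5,0,3.4,0,0],[-1.5,0,3.4,0,0],[-1.5,0,3.4,0,0],[-1.5,0,3.4,0,0],[-1.4,0,3.4,0,0]]
  ]
}}

```text
time_s: 16.1
position: [0.6511, -0.1975, 0.325]
orientation: [-0.081, -0.702, 0.702, 0.081]
force: [-0.3, 0.6, 0.7]
finger_gap: 0.998
```

Emit:
{"api": "arm_command", "payload": {
  "motion": [
    [[0,0,0.5,0,0],[0,0,0,0,0],[0,0,0,0,0]]
  ]
}}

```text
time_s: 16.35
position: [0.6498, -0.2, 0.3247]
orientation: [0.081, 0.703, -0.702, -0.081]
force: [0.3, -0.3, 0.3]
finger_gap: 0.997
```

```bash
python3 plan.py 653.3,-202.2,99,-103; python3 look.py c
```

```text
t 16.35 pos [ 0.6498 -0.2     0.3247] jaw -103.2 gap 91.7 F [ 0.3 -0.3  0.3] q [-0.48  0.42  1.24  0.    1.49  1.33]
653.3,-202.2,99,-103 | turn -0.004 (1 rows) | shift cm [-0.39 22.57  0.13] -> 6 x [-0.065  3.762  0.022]
top flasher0 0.83 [222. 137.] [470.  280.9  74.8  52.1  -1.8 171.2 567. ]
top dummy0 0.96 [186. 138.] [565.1 279.6  79.3  47.4  -1.1 163.8 353. ]
top dummy0 0.85 [236. 400.] [ 428.8 -475.    77.7   47.5  -57.8   42.2  242. ]
top dummy0 0.71 [158. 379.] [ 663.7 -426.4   76.5   45.1  -59.3   42.3  173. ]
top dummy0 0.43 [203. 165.] [ 516.4  231.8  198.1  196.6   88.4  124.3 3726. ]
scene dummy0 0.94 [279. 259.] [ 652.7 -203.4   78.4   47.6  -12.5   42.2  357. ]
scene dummy0 0.85 [327. 122.] [ 425.8 -477.4   81.4   47.8  -57.7   42.1  460. ]
scene dummy0 0.78 [262. 222.] [ 543.9 -206.9   79.3   48.5    3.5   41.4  395. ]
scene dummy0 0.73 [361. 211.] [ 662.6 -431.6   75.9   45.7  -58.8   43.1  322. ]
scene dummy0 0.34 [ 82. 309.] [478.5 400.7  83.5  23.4   2.4 167.3 129. ]
```

Emit:
{"api": "arm_command", "payload": {
  "motion": [
    [[-0.2,3.7,0.1,0,0],[-0.2,3.7,0,0,0],[0,3.7,0,0,0],[0,3.7,0,0,0],[0,3.5,0,0,0],[0,2.7,0,0,0],[0,1.4,0,0,0],[0,0,0,0,0]]
  ]
}}

```text
time_s: 17.32
position: [0.6513, -0.2007, 0.0965]
orientation: [0.079, 0.703, -0.702, -0.083]
force: [-1.0, 0.8, 0.1]
finger_gap: 1.0
```

Emit:
{"api": "arm_command", "payload": {
  "motion": [
    [[0,0,0,0,255],[0,0,0,0,255],[0,0,0,0,255],[0,0,0,0,255],[0,0,0,0,255],[0,0,0,0,255],[0,0,0,0,255],[0,0,0,0,255]]
  ],
  "force": 35
}}

```text
time_s: 17.98
position: [0.6536, -0.2025, 0.1011]
orientation: [-0.081, -0.702, 0.703, 0.081]
force: [-0.3, -0.5, 1.7]
finger_gap: 0.498
```

```bash
python3 plan.py 653.3,-202.2,330,-103 561.4,181.5,330,-91.8
```

```text
t 17.98 pos [ 0.6536 -0.2025  0.1011] jaw -103.2 gap 45.8 F [-0.3 -0.5  1.7] q [-0.48  0.64  1.39 -0.    1.11  1.32]
653.3,-202.2,330,-103 | turn -0.003 (1 rows) | shift cm [ 4.000e-02 -2.289e+01 -2.000e-02] -> 7 x [ 5.00e-03 -3.27e+00 -3.00e-03]
561.4,181.5,330,-91.8 | turn -0.195 (2 rows) | shift cm [ 10.39   0.   -38.06] -> 11 x [ 0.945  0.    -3.46 ]
```

Emit:
{"api": "arm_command", "payload": {
  "motion": [
    [[0,-1.8,0,0,255],[0,-3.6,0,0,255],[0,-3.6,0,0,255],[0,-3.6,0,0,255],[0,-3.6,0,0,255],[0,-3.6,0,-0.099,255],[0,-3.1,0,-0.099,255],[0,0,0,0,255]]
  ]
}}

```text
time_s: 18.65
position: [0.6556, -0.2032, 0.3385]
orientation: [-0.014, -0.705, 0.709, 0.006]
force: [1.7, -0.6, -0.4]
finger_gap: 0.5
```

Emit:
{"api": "arm_command", "payload": {
  "motion": [
    [[0.9,0,-2.6,0,255],[0.9,0,-3.5,0,255],[0.9,0,-3.5,0,255],[0.9,0,-3.5,0,255],[0.9,0,-3.5,0,255],[0.9,0,-3.5,0,255],[0.9,0,-3.5,0,255],[0.9,0,-3.5,0,255]]
  ]
}}

```text
time_s: 19.32
position: [0.5891, 0.0725, 0.328]
orientation: [0.011, 0.707, -0.707, -0.013]
force: [-0.5, -0.5, -1.6]
finger_gap: 0.497
```

Emit:
{"api": "arm_command", "payload": {
  "motion": [
    [[1.0,0,-3.5,0,255],[1.0,0,-3.5,0,255],[1.0,0,-3.0,0,255],[0.2,0,-1.0,0,255],[0,0,0,0,255],[0,0,0,0,255],[0,0,0,0,255]]
  ]
}}

```text
time_s: 19.9
position: [0.5621, 0.1805, 0.329]
orientation: [-0.012, -0.707, 0.707, 0.012]
force: [0.3, -0.6, -2.0]
finger_gap: 0.495
```

```bash
python3 plan.py 561.4,181.5,226,-91.8; python3 look.py d
```

```text
t 19.9 pos [0.5621 0.1805 0.329 ] jaw -91.9 gap 45.5 F [ 0.3 -0.6 -2. ] q [ 0.11  0.18  1.52 -0.    1.44  1.71]
561.4,181.5,226,-91.8 | turn -0.002 (1 rows) | shift cm [ 0.07 10.3  -0.09] -> 3 x [ 0.024  3.434 -0.031]
top flasher0 0.97 [277. 188.] [319.3 148.1  75.3  50.4 -24.5  49.1 469. ]
top flasher0 0.8 [213. 135.] [494.5 279.1  50.4  25.3  89.4 171.6 174. ]
top dummy0 0.93 [157. 376.] [ 663.2 -426.    76.7   45.3  -59.9   42.9  166. ]
top dummy0 0.64 [190. 171.] [534.8 181.7  45.6  18.   88.4 269.7  40. ]
top dummy0 0.64 [235. 400.] [ 429.  -474.7   77.2   46.9  -58.5   42.3  237. ]
top dummy0 0.6 [194. 307.] [ 546.7 -205.2   78.8   46.3    3.5   41.5  250. ]
top dummy0 0.58 [192. 134.] [ 5.605e+02  2.800e+02  6.990e+01  4.650e+01 -4.000e-01  1.635e+02
  1.880e+02]
scene flasher0 0.58 [143. 223.] [317.8 145.6  72.9  49.5 -22.6  50.6 273. ]
scene dummy0 0.89 [361. 213.] [ 662.3 -431.7   75.7   46.2  -59.3   43.2  349. ]
scene dummy0 0.88 [116. 306.] [580.7 179.1  48.6  43.1  88.3 269.7 236. ]
scene dummy0 0.84 [264. 222.] [ 543.5 -207.2   79.8   48.5    3.5   41.8  391. ]
scene dummy0 0.68 [328. 123.] [ 426.3 -478.4   79.2   47.5  -58.5   42.2  437. ]
scene dummy0 0.5 [123. 318.] [588.8 279.2  55.4  31.5 -71.8 164.  138. ]
scene dummy0 0.43 [294. 158.] [ 470.2 -385.3   23.    21.7   61.   106.1   83. ]
```

Emit:
{"api": "arm_command", "payload": {
  "motion": [
    [[0.1,3.0,-0.1,0,255],[0.1,3.0,0,0,255],[0.1,2.0,0,0,255],[0,1.2,0,0,255],[0,0.6,0,0,255],[0,0.2,0,0,255],[0,0.1,0,0,255],[0,0,0,0,255]]
  ]
}}

```text
time_s: 20.87
position: [0.5598, 0.183, 0.2302]
orientation: [0.012, 0.707, -0.707, -0.01]
force: [-1.3, -0.5, -0.7]
finger_gap: 0.502
```

Emit:
{"api": "arm_command", "payload": {
  "motion": [
    [[0,0.1,0,0,255],[0,0.1,0,0,255],[0,0,0,0,255]]
  ]
}}

```text
time_s: 21.12
position: [0.5591, 0.183, 0.2272]
orientation: [0.012, 0.707, -0.707, -0.011]
force: [-0.1, -0.4, -2.4]
finger_gap: 0.5
```

Emit:
{"api": "arm_command", "payload": {
  "motion": [
    [[0,0.1,0,0,255],[0,0.1,0,0,255],[0,0,0,0,120],[0,0,0,0,90],[0,0,0,0,60],[0,0,0,0,60],[0,-2.0,0,0,60],[0,-4,0,0,60]]
  ]
}}

```text
time_s: 21.78
position: [0.5561, 0.1826, 0.2798]
orientation: [-0.007, -0.706, 0.708, 0.015]
force: [0.8, -0.3, -0.3]
finger_gap: 0.763
```

```bash
python3 plan.py 559.1,183,320,-91.8 545.3,-206.3,320,-87 545.3,-206.3,99,-87
```

```text
t 21.78 pos [0.5561 0.1826 0.2798] jaw -91.9 gap 70.2 F [ 0.8 -0.3 -0.3] q [ 0.11  0.21  1.59 -0.    1.36  1.71]
559.1,183,320,-91.8 | turn -0.001 (1 rows) | shift cm [-0.3  -4.02 -0.05] -> 2 x [-0.148 -2.01  -0.027]
545.3,-206.3,320,-87 | turn -0.084 (1 rows) | shift cm [ 3.42  0.   38.8 ] -> 11 x [0.311 0.    3.528]
545.3,-206.3,99,-87 | turn -0.000 (0 rows) | shift cm [ 0.  22.1  0. ] -> 6 x [0.    3.683 0.   ]
```

Emit:
{"api": "arm_command", "payload": {
  "motion": [
    [[0,-2.0,0,0,0],[0,-2.0,0,-0.084,0],[0,0,0,0,0],[0.3,0,3.5,0,0],[0.3,0,3.5,0,0],[0.3,0,3.5,0,0],[0.3,0,3.5,0,0],[0.3,0,3.5,0,0]]
  ]
}}

```text
time_s: 22.45
position: [0.5523, 0.006, 0.3234]
orientation: [-0.018, 0.707, -0.707, 0.017]
force: [0.7, 0.6, 0.4]
finger_gap: 0.998
```

Emit:
{"api": "arm_command", "payload": {
  "motion": [
    [[0.3,0,3.5,0,0],[0.3,0,3.5,0,0],[0.3,0,3.5,0,0],[0.3,0,3.5,0,0],[0.3,0,3.5,0,0],[0.3,0,3.7,0,0],[0,0,0,0,0],[0,0,0,0,0]]
  ]
}}

```text
time_s: 23.12
position: [0.5453, -0.2067, 0.3232]
orientation: [-0.017, 0.707, -0.706, 0.016]
force: [0.4, 0.3, -0.4]
finger_gap: 1.002
```

```bash
python3 plan.py 545.3,-206.3,99,-87; python3 look.py e
```

```text
t 23.12 pos [ 0.5453 -0.2067  0.3232] jaw -87.3 gap 92.2 F [ 0.4  0.3 -0.4] q [-0.57  0.17  1.55  0.    1.43  0.95]
545.3,-206.3,99,-87 | turn -0.005 (1 rows) | shift cm [-0.   22.42 -0.04] -> 6 x [-0.     3.736 -0.007]
top flasher0 0.82 [222. 135.] [469.6 281.7  74.2  53.   -2.3 171.4 550. ]
top flasher0 0.55 [276. 189.] [319.3 148.5  75.3  51.1 -24.4  48.8 467. ]
top dummy0 0.95 [188. 139.] [563.  278.9  75.6  47.4  -1.4 164.  333. ]
top dummy0 0.77 [232. 400.] [ 429.2 -475.4   77.4   46.1  -58.3   42.1  240. ]
top dummy0 0.75 [200. 311.] [ 533.7 -206.    51.6   46.1    2.1   42.2  109. ]
top dummy0 0.69 [186. 172.] [561.  183.4  79.9  46.5  -2.  164.6 302. ]
top dummy0 0.65 [150. 386.] [ 677.9 -449.7   42.4   18.7   32.2   41.9   28. ]
top dummy0 0.29 [211. 161.] [ 516.7  231.5  197.4  196.8   88.1  124.3 2914. ]
scene flasher0 0.62 [109. 288.] [466.6 278.7  77.6  54.4  -4.5 172.9 327. ]
scene flasher0 0.58 [144. 231.] [350.3 139.7  27.9  21.4  32.   46.6  53. ]
scene dummy0 0.94 [138. 298.] [ 5.591e+02  1.819e+02  7.930e+01  5.320e+01 -3.000e-01  1.639e+02
  4.150e+02]
scene dummy0 0.8 [359. 212.] [ 661.8 -430.9   79.4   46.5  -59.    43.1  367. ]
scene dummy0 0.75 [263. 223.] [ 544.  -206.7   79.    48.4    2.6   42.   390. ]
scene dummy0 0.73 [120. 312.] [562.6 278.6  80.6  51.9  -1.8 164.2 385. ]
scene dummy0 0.73 [326. 124.] [ 426.4 -477.9   80.    47.7  -58.1   42.4  435. ]
```

View pics/e_top.png

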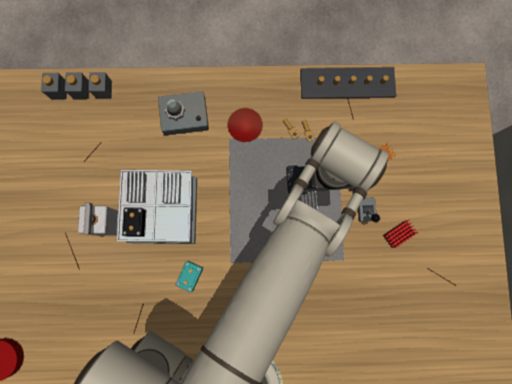

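Pieces are seated at (135,187), (172,187) and (133,222). The free pocket is at (172,222), and the gripper is over the last dummy at (310,200).

Emit:
{"api": "arm_command", "payload": {
  "motion": [
    [[0,3.7,0,0,0],[0,3.7,0,0,0],[0,3.7,0,0,0],[0,3.7,0,0,0],[0,3.5,0,0,0],[0,2.6,0,0,0],[0,1.3,0,0,0],[0,0,0,0,0]]
  ]
}}

```text
time_s: 24.08
position: [0.5442, -0.2034, 0.0995]
orientation: [-0.02, 0.708, -0.706, 0.017]
force: [0.2, 0.9, -0.4]
finger_gap: 1.003
```

Emit:
{"api": "arm_command", "payload": {
  "motion": [
    [[0,0,0,0,255],[0,0,0,0,255],[0,0,0,0,255],[0,0,0,0,255],[0,0,0,0,255],[0,0,0,0,255],[0,0,0,0,255],[0,0,0,0,255]]
  ],
  "force": 35
}}

```text
time_s: 24.75
position: [0.5462, -0.2056, 0.1031]
orientation: [0.018, -0.707, 0.707, -0.019]
force: [-0.9, 0.1, 1.1]
finger_gap: 0.501
```

```bash
python3 plan.py 545.3,-206.3,330,-87 465.4,184.5,330,-91.8
```

```text
t 24.75 pos [ 0.5462 -0.2056  0.1031] jaw -87.0 gap 46.1 F [-0.9  0.1  1.1] q [-0.57  0.41  1.71 -0.    1.01  0.95]
545.3,-206.3,330,-87 | turn -0.001 (1 rows) | shift cm [  0.09 -22.69   0.07] -> 6 x [ 0.015 -3.781  0.012]
465.4,184.5,330,-91.8 | turn 0.084 (1 rows) | shift cm [  9.21   0.   -38.81] -> 11 x [ 0.838  0.    -3.528]
```

Emit:
{"api": "arm_command", "payload": {
  "motion": [
    [[0,-1.8,0,0,255],[0,-3.6,0,0,255],[0,-3.6,0,0,255],[0,-3.6,0,0,255],[0,-3.6,0,0,255],[0,-3.6,0,0.084,255],[0,-3.0,0,0,255],[0,0,0,0,255]]
  ]
}}

```text
time_s: 25.42
position: [0.548, -0.2064, 0.3383]
orientation: [-0.015, -0.705, 0.709, 0.008]
force: [1.0, 0.5, -0.9]
finger_gap: 0.496
```

Emit:
{"api": "arm_command", "payload": {
  "motion": [
    [[0.8,0,-2.6,0,255],[0.8,0,-3.5,0,255],[0.8,0,-3.5,0,255],[0.8,0,-3.5,0,255],[0.8,0,-3.5,0,255],[0.8,0,-3.5,0,255],[0.8,0,-3.5,0,255],[0.8,0,-3.5,0,255]]
  ]
}}

```text
time_s: 26.08
position: [0.4894, 0.0693, 0.3288]
orientation: [0.01, 0.707, -0.707, -0.012]
force: [0.4, -0.2, -0.9]
finger_gap: 0.496
```

Emit:
{"api": "arm_command", "payload": {
  "motion": [
    [[0.9,0,-3.5,0,255],[0.9,0,-3.5,0,255],[0.9,0,-3.5,0,255],[0.2,0,-1.2,0,255],[0,0,0,0,255],[0,0,0,0,255],[0,0,0,0,255]]
  ]
}}

```text
time_s: 26.67
position: [0.4653, 0.1848, 0.3296]
orientation: [-0.011, -0.707, 0.707, 0.012]
force: [0.2, -0.4, -3.1]
finger_gap: 0.498
```

```bash
python3 plan.py 465.4,184.5,229,-91.8; python3 look.py f
```

```text
t 26.67 pos [0.4653 0.1848 0.3296] jaw -91.9 gap 45.8 F [ 0.2 -0.4 -3.1] q [ 0.14 -0.05  1.76 -0.    1.43  1.74]
465.4,184.5,229,-91.8 | turn -0.001 (1 rows) | shift cm [-1.000e-02  1.006e+01  3.000e-02] -> 3 x [-2.000e-03  3.355e+00  1.000e-02]
top flasher0 0.68 [276. 194.] [319.2 148.5  76.   51.6 -25.5  48.9 472. ]
top flasher0 0.47 [237. 132.] [441.8 282.   51.6  18.2  88.9 170.2 129. ]
top flasher0 0.36 [195. 180.] [516.5 231.  197.4 196.6  -1.4 125.2 953. ]
top dummy0 0.95 [156. 376.] [ 663.9 -427.7   76.8   45.9  -57.4   42.5  173. ]
top dummy0 0.76 [184. 174.] [ 5.609e+02  1.825e+02  7.930e+01  4.590e+01 -3.000e-01  1.641e+02
  2.260e+02]
top dummy0 0.65 [236. 400.] [ 429.8 -476.4   80.1   46.5  -57.9   41.7  248. ]
top dummy0 0.45 [175. 136.] [591.5 278.6  45.7  26.3 -85.1 164.  100. ]
scene flasher0 0.88 [142. 223.] [315.6 147.4  79.8  52.7 -25.1  50.6 304. ]
scene flasher0 0.64 [109. 290.] [484.3 278.2  56.4  42.4 -88.  172.5 172. ]
scene flasher0 0.41 [295. 157.] [ 471.4 -385.3   20.7   18.5   16.5  107.1   64. ]
scene flasher0 0.32 [131. 280.] [ 513.9  227.4  197.1  196.3   88.9  125.9 1538. ]
scene dummy0 0.92 [360. 214.] [ 662.  -430.6   77.8   45.6  -58.9   43.   339. ]
scene dummy0 0.89 [104. 275.] [479.3 183.1  49.4  49.2  -3.4 268.5 229. ]
scene dummy0 0.85 [330. 125.] [ 425.9 -477.3   81.7   48.   -58.7   42.3  447. ]
scene dummy0 0.77 [119. 314.] [562.5 278.   81.1  49.9  -2.  164.4 378. ]
scene dummy0 0.69 [138. 294.] [557.6 181.   83.4  52.4  -1.6 164.3 404. ]
scene dummy0 0.55 [131. 280.] [ 513.   229.3  200.8  198.8   88.8  126.  1666. ]
```

Emit:
{"api": "arm_command", "payload": {
  "motion": [
    [[0,3.0,0,0,255],[0,2.8,0,0,255],[0,2.0,0,0,255],[0,1.2,0,0,255],[0,0.6,0,0,255],[0,0.2,0,0,255],[0,0,0,0,255],[0,0,0,0,255]]
  ]
}}

```text
time_s: 27.63
position: [0.4664, 0.1856, 0.2342]
orientation: [0.012, 0.707, -0.707, -0.01]
force: [0.2, -0.3, -2.3]
finger_gap: 0.502
```

Emit:
{"api": "arm_command", "payload": {
  "motion": [
    [[0,0.1,0,0,255],[0,0,0,0,255]]
  ]
}}

```text
time_s: 27.8
position: [0.466, 0.1856, 0.2326]
orientation: [0.012, 0.707, -0.707, -0.011]
force: [0.0, 0.1, -2.4]
finger_gap: 0.495
```

Emit:
{"api": "arm_command", "payload": {
  "motion": [
    [[0,0.2,0,0,255],[0,0.2,0,0,255],[0,0,0,0,120],[0,0,0,0,90],[0,0,0,0,60],[0,0,0,0,60],[0,-2.0,0,0,60],[0,-4,0,0,60]]
  ]
}}

```text
time_s: 28.47
position: [0.4628, 0.1851, 0.2835]
orientation: [-0.008, -0.706, 0.708, 0.015]
force: [1.0, 0.2, -0.5]
finger_gap: 0.764
```

```bash
python3 plan.py 466,185,330,-91.8 480,400.5,330,-91.8 480,400.5,224,-91.8
```

```text
t 28.47 pos [0.4628 0.1851 0.2835] jaw -91.9 gap 70.3 F [ 1.   0.2 -0.5] q [ 0.14 -0.02  1.82  0.    1.35  1.74]
466,185,330,-91.8 | turn -0.001 (1 rows) | shift cm [-0.32 -4.65  0.  ] -> 2 x [-1.610e-01 -2.326e+00  1.000e-03]
480,400.5,330,-91.8 | turn -0.000 (0 rows) | shift cm [ -0.72   0.   -21.58] -> 6 x [-0.12   0.    -3.597]
480,400.5,224,-91.8 | turn -0.000 (0 rows) | shift cm [ 0.  10.6  0. ] -> 3 x [0.    3.533 0.   ]
```

Emit:
{"api": "arm_command", "payload": {
  "motion": [
    [[0,-2.5,0,0,0],[0,-2.4,0,0,0],[-0.1,0,-3.6,0,0],[-0.1,0,-3.6,0,0],[-0.1,0,-3.6,0,0],[-0.1,0,-3.6,0,0],[-0.1,0,-3.6,0,0],[-0.2,0,-3.5,0,0]]
  ]
}}

```text
time_s: 29.13
position: [0.4791, 0.4022, 0.3369]
orientation: [0.011, 0.707, -0.707, -0.011]
force: [1.1, 0.1, 0.0]
finger_gap: 0.999
```

Emit:
{"api": "arm_command", "payload": {
  "motion": [
    [[0,0,0,0,0],[0,0,0,0,0],[0,0,0,0,0]]
  ]
}}

```text
time_s: 29.38
position: [0.4794, 0.3999, 0.3366]
orientation: [-0.011, -0.707, 0.707, 0.011]
force: [-0.4, 0.1, 0.7]
finger_gap: 1.004
```

```bash
python3 plan.py 480,401.2,224,-91.8; python3 look.py g
```

```text
t 29.38 pos [0.4794 0.3999 0.3366] jaw -91.8 gap 92.4 F [-0.4  0.1  0.7] q [ 0.5   0.27  1.41 -0.    1.47  2.1 ]
480,401.2,224,-91.8 | turn -0.001 (1 rows) | shift cm [-0.06 11.26 -0.13] -> 3 x [-0.019  3.754 -0.044]
top flasher0 0.77 [280. 190.] [319.  148.6  76.1  52.2 -24.2  48.9 482. ]
top flasher0 0.63 [223. 136.] [469.8 281.4  75.2  52.8  -2.6 171.4 574. ]
top flasher0 0.62 [129. 304.] [ 756.4 -214.5   68.4   22.6   17.     8.9  121. ]
top dummy0 0.9 [232. 400.] [ 429.6 -475.5   78.4   47.   -58.5   41.3  253. ]
top dummy0 0.88 [156. 378.] [ 663.8 -425.    74.7   45.   -57.7   42.6  164. ]
top dummy0 0.77 [223. 170.] [465.8 185.8  80.1  46.6  -2.1 164.2 306. ]
top dummy0 0.67 [184. 139.] [565.3 279.6  79.9  47.5  -0.7 164.2 367. ]
top dummy0 0.59 [188. 169.] [560.8 183.1  79.8  46.6  -2.2 164.2 309. ]
scene flasher0 0.96 [108. 287.] [466.7 280.   76.   57.5  -3.  173.2 339. ]
scene flasher0 0.68 [143. 223.] [317.3 146.7  77.6  52.8 -25.2  50.1 300. ]
scene dummy0 0.88 [129. 270.] [470.6 182.8  98.5  49.3  -2.2 163.7 374. ]
scene dummy0 0.88 [326. 125.] [ 427.1 -477.8   79.8   47.5  -58.1   42.2  443. ]
scene dummy0 0.82 [138. 297.] [558.3 182.9  81.7  51.3  -2.2 164.1 406. ]
scene dummy0 0.76 [360. 214.] [ 661.8 -430.8   77.8   46.4  -59.1   43.4  332. ]
scene dummy0 0.56 [118. 314.] [562.6 277.6  79.9  51.8  -1.1 164.  363. ]
```

View pics/g_scene.png

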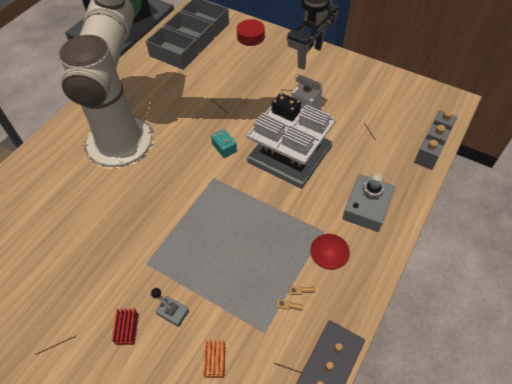

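All four pieces sit flat in their pockets around (290,122), with the table up and the gripper above the pump block.

Emit:
{"api": "arm_command", "payload": {
  "motion": [
    [[0,3.0,-0.1,0,0],[0,3.0,0,0,0],[0,2.5,0,0,0],[0,1.7,0,0,0],[0,0.9,0,0,0],[0,0.2,0,0,0],[0,0,0,0,0],[0,0,0,0,0]]
  ]
}}

```text
time_s: 30.35
position: [0.4802, 0.4015, 0.2254]
orientation: [0.012, 0.707, -0.707, -0.011]
force: [0.4, 0.7, 0.2]
finger_gap: 1.005
```

Emit:
{"api": "arm_command", "payload": {
  "motion": [
    [[0,0,0,0,180],[0,0,0,0,200],[0,0,0,0,255],[0,0,0,0,255],[0,0,0,0,255],[0,0,0,0,255],[0,0,0,0,255],[0,0,0,0,255]]
  ],
  "force": 15
}}

```text
time_s: 31.02
position: [0.4794, 0.4012, 0.2237]
orientation: [-0.011, -0.707, 0.707, 0.011]
force: [-0.8, -0.1, 0.2]
finger_gap: 0.444
```

Emit:
{"api": "arm_command", "payload": {
  "motion": [
    [[0,0,0,0,255],[0,0,0,0,255],[0,0,0,0,255],[0,0,0,0,255]]
  ],
  "force": 60
}}

```text
time_s: 31.35
position: [0.4794, 0.4017, 0.2237]
orientation: [0.011, 0.707, -0.707, -0.011]
force: [-1.2, 3.3, -0.8]
finger_gap: 0.237
```

```bash
cat > tbl.py <<'E'
from h import *
o,r=state();print("tau",o["ft_torque"].round(2))
import time
for c in('top','scene'):
  for i in range(2):
    im,d=grab_frame(c);P=cloud(c,d);print(c,end=' ')
    for x,y in((560.8,183),(565,279.5),(466,185),):
        x-=1.7 if c=='scene' else 0
        m=(abs(P[...,0]*1000-x)<25)&(abs(P[...,1]*1000-y)<15)&(P[...,2]>.05)&(P[...,2]<.2);q=P[m][:,2]*1000
        print(np.round(np.median(q),1) if len(q) else None,len(q),end=' | ')
    print(round(monitor.get_obs()["time_s"],2))
E
python3 tbl.py
```

```text
t 31.35 pos [0.4794 0.4017 0.2237] jaw -91.8 gap 21.8 F [-1.2  3.3 -0.8] q [0.5  0.35 1.53 0.   1.26 2.11]
tau [ 0.58 -0.06 -0.02]
top 156.7 207 | 158.9 210 | 158.4 219 | 31.4
top 157.0 208 | 159.6 212 | 157.9 220 | 31.45
scene 164.2 148 | 164.6 136 | 164.3 139 | 31.5
scene 163.6 152 | 164.6 132 | 164.0 141 | 31.55
```

Emit:
{"api": "arm_command", "payload": {
  "motion": [
    [[0,0,0,0,255],[0,0,0,0,255],[0,0,0,0,255],[0,0,0,0,255]]
  ]
}}

```text
time_s: 31.88
position: [0.4794, 0.4016, 0.2237]
orientation: [0.011, 0.707, -0.707, -0.011]
force: [0.4, 5.2, -2.6]
finger_gap: 0.239
```

Emit:
{"api": "arm_command", "payload": {
  "motion": [
    [[0,0,0,0,180],[0,0,0,0,150],[0,0,0,0,150],[0,-0.9,0,0,150],[0,0,0,0,150],[0,0,0,0,255],[0,0,0,0,255],[0,0,0,0,255]]
  ],
  "force": 30
}}

```text
time_s: 32.55
position: [0.4796, 0.4015, 0.2332]
orientation: [0.012, 0.707, -0.707, -0.011]
force: [-1.8, 0.4, 6.8]
finger_gap: 0.217
```

Emit:
{"api": "arm_command", "payload": {
  "motion": [
    [[0,0,0,0,255],[0,0,0,0,255],[0,0,0,0,255],[0,0,0,0,255]]
  ],
  "force": 60
}}

```text
time_s: 32.88
position: [0.4797, 0.4017, 0.2334]
orientation: [0.012, 0.707, -0.707, -0.011]
force: [0.3, 1.9, 5.3]
finger_gap: 0.149
```

```bash
python3 -c "
from h import *
o,r=state();print(o['ft_torque'].round(2))
im,d=grab_frame('scene');a=im[40:140,250:370];cv2.imwrite('pics/v.png',cv2.resize(a,None,fx=5,fy=5,interpolation=cv2.INTER_CUBIC))"
```

```text
t 32.88 pos [0.4797 0.4017 0.2334] jaw -91.8 gap 13.7 F [0.3 1.9 5.3] q [0.5  0.34 1.52 0.   1.28 2.11]
[0.41 0.01 0.02]
```

View pics/v.png

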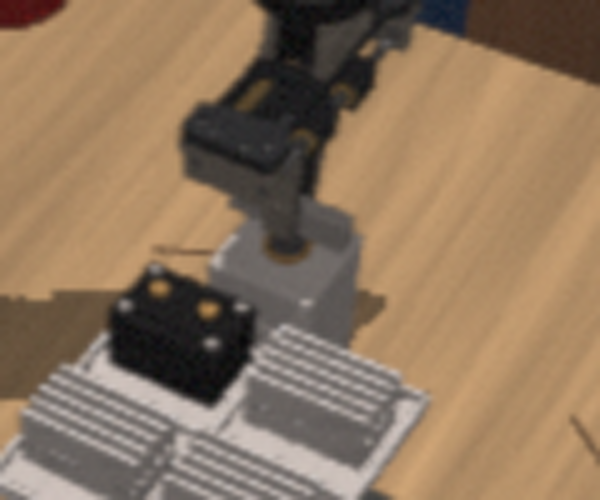

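The crop shows the gripper holding the T-bar, with a brass boss under it at about (288,250). That boss stopped the first grip. The gap is now 13.7 mm, which matches the bar.

Emit:
{"api": "arm_command", "payload": {
  "motion": [
    [[0,0,0,-0.1,255],[0,0,0,-0.1,255],[0,0,0,-0.1,255],[0,0,0,-0.1,255],[0,0,0,0,255]]
  ]
}}

```text
time_s: 33.35
position: [0.4798, 0.4013, 0.2335]
orientation: [-0.13, 0.695, -0.695, 0.131]
force: [0.5, 1.0, 5.8]
finger_gap: 0.146
```

```bash
python3 tbl.py
```

```text
t 33.35 pos [0.4798 0.4013 0.2335] jaw -68.7 gap 13.4 F [0.5 1.  5.8] q [ 0.5   0.34  1.52 -0.    1.28  1.7 ]
tau [0.2  0.01 0.27]
top 157.6 204 | 159.2 212 | 158.5 219 | 33.4
top 157.3 209 | 159.6 213 | 159.3 218 | 33.45
scene 164.2 150 | 164.6 130 | 164.0 145 | 33.5
scene 164.4 151 | 164.7 136 | 164.5 136 | 33.55
```

Emit:
{"api": "arm_command", "payload": {
  "motion": [
    [[0,0,0,-0.05,255],[0,0,0,-0.05,255],[0,0,0,0,255],[0,0,0,0,255]]
  ]
}}

```text
time_s: 33.88
position: [0.4799, 0.4012, 0.2335]
orientation: [0.164, -0.688, 0.688, -0.165]
force: [0.3, 0.0, 5.5]
finger_gap: 0.148
```

```bash
python3 tbl.py
```

```text
t 33.88 pos [0.4799 0.4012 0.2335] jaw -63.2 gap 13.6 F [0.3 0.  5.5] q [ 0.5   0.34  1.52 -0.    1.28  1.61]
tau [ 0.12 -0.01  0.26]
top 157.5 208 | 159.8 212 | 157.5 217 | 33.93
top 157.1 209 | 159.7 210 | 157.6 220 | 33.98
scene 164.1 150 | 164.3 127 | 164.3 141 | 34.03
scene 163.8 148 | 165.1 133 | 163.9 144 | 34.08
```

Emit:
{"api": "arm_command", "payload": {
  "motion": [
    [[0,0,0,-0.05,255],[0,0,0,-0.03,255],[0,0,0,0,255],[0,0,0,0,255]]
  ]
}}

```text
time_s: 34.42
position: [0.4799, 0.4011, 0.2335]
orientation: [0.191, -0.681, 0.681, -0.192]
force: [0.6, 0.7, 6.4]
finger_gap: 0.15
```

```bash
python3 tbl.py
```

```text
t 34.42 pos [0.4799 0.4011 0.2335] jaw -58.6 gap 13.8 F [0.6 0.7 6.4] q [ 0.5   0.34  1.52 -0.    1.28  1.53]
tau [0.09 0.01 0.13]
top 155.0 208 | 155.3 212 | 154.8 220 | 34.47
top 154.0 208 | 155.8 215 | 153.7 218 | 34.52
scene 160.2 148 | 160.3 127 | 160.0 136 | 34.57
scene 158.9 147 | 159.4 129 | 159.5 136 | 34.62
```

Emit:
{"api": "arm_command", "payload": {
  "motion": [
    [[0,0,0,0,255],[0,0,0,0,255],[0,0,0,0,255],[0,0,0,0,255],[0,0,0,0,255],[0,0,0,0,255]]
  ]
}}

```text
time_s: 35.12
position: [0.4799, 0.4011, 0.2335]
orientation: [0.191, -0.681, 0.681, -0.192]
force: [1.2, 0.0, 6.0]
finger_gap: 0.147
```

```bash
python3 tbl.py
```

```text
t 35.12 pos [0.4799 0.4011 0.2335] jaw -58.6 gap 13.5 F [1.2 0.  6. ] q [ 0.5   0.34  1.52 -0.    1.28  1.53]
tau [ 0.06 -0.04  0.2 ]
top 144.1 209 | 144.8 209 | 143.4 219 | 35.17
top 143.4 205 | 144.0 208 | 142.6 216 | 35.22
scene 149.4 144 | 149.4 129 | 149.2 134 | 35.27
scene 148.3 143 | 148.1 128 | 148.1 132 | 35.32
```

It sinks at about 16 mm/s. I'll hold the valve here.

Emit:
{"api": "arm_command", "payload": {
  "motion": [
    [[0,0,0,0,255],[0,0,0,0,255],[0,0,0,0,255],[0,0,0,0,255],[0,0,0,0,255],[0,0,0,0,255],[0,0,0,0,255],[0,0,0,0,255]]
  ]
}}

```text
time_s: 35.98
position: [0.4799, 0.4011, 0.2334]
orientation: [0.191, -0.681, 0.681, -0.192]
force: [0.3, 0.3, 6.0]
finger_gap: 0.146
```

Emit:
{"api": "arm_command", "payload": {
  "motion": [
    [[0,0,0,0,255],[0,0,0,0,255],[0,0,0,0,255],[0,0,0,0,255],[0,0,0,0,255],[0,0,0,0,255],[0,0,0,0,255],[0,0,0,0,255]]
  ]
}}

```text
time_s: 36.65
position: [0.4799, 0.4011, 0.2335]
orientation: [0.191, -0.681, 0.681, -0.192]
force: [0.7, -0.2, 5.6]
finger_gap: 0.149
```

Emit:
{"api": "arm_command", "payload": {
  "motion": [
    [[0,0,0,0,255],[0,0,0,0,255],[0,0,0,0,255],[0,0,0,0,255],[0,0,0,0,255],[0,0,0,0,255],[0,0,0,0,255],[0,0,0,0,255]]
  ]
}}

```text
time_s: 37.32
position: [0.4799, 0.4011, 0.2334]
orientation: [0.191, -0.681, 0.681, -0.192]
force: [0.2, -0.3, 5.9]
finger_gap: 0.151
```

Emit:
{"api": "arm_command", "payload": {
  "motion": [
    [[0,0,0,0,255],[0,0,0,0,255],[0,0,0,0,255],[0,0,0,0,255],[0,0,0,0,255],[0,0,0,0,255],[0,0,0,0,255],[0,0,0,0,255]]
  ]
}}

```text
time_s: 37.98
position: [0.4799, 0.4011, 0.2335]
orientation: [0.191, -0.681, 0.681, -0.192]
force: [0.1, 0.2, 5.4]
finger_gap: 0.145
```

Emit:
{"api": "arm_command", "payload": {
  "motion": [
    [[0,0,0,0,255],[0,0,0,0,255],[0,0,0,0,255],[0,0,0,0,255],[0,0,0,0,255],[0,0,0,0,255],[0,0,0,0,255],[0,0,0,0,255]]
  ]
}}

```text
time_s: 38.65
position: [0.4799, 0.4011, 0.2335]
orientation: [0.191, -0.681, 0.681, -0.192]
force: [-0.5, 0.6, 6.1]
finger_gap: 0.145
```

```bash
python3 tbl.py
```

```text
t 38.65 pos [0.4799 0.4011 0.2335] jaw -58.6 gap 13.4 F [-0.5  0.6  6.1] q [ 0.5   0.34  1.52 -0.    1.28  1.53]
tau [ 0.1  -0.02  0.13]
top 100.8 200 | 101.9 188 | 99.7 201 | 38.7
top 100.5 195 | 101.4 191 | 100.4 199 | 38.75
scene 106.4 137 | 106.8 125 | 106.3 133 | 38.8
scene 106.4 141 | 106.5 128 | 106.7 135 | 38.85
```

Emit:
{"api": "arm_command", "payload": {
  "motion": [
    [[0,0,0,0,255],[0,0,0,0,255],[0,0,0,0,255],[0,0,0,0,255],[0,0,0,0,255],[0,0,0,0,255],[0,0,0,0,255],[0,0,0,0,255]]
  ]
}}

```text
time_s: 39.52
position: [0.4799, 0.4011, 0.2335]
orientation: [0.191, -0.681, 0.681, -0.192]
force: [0.6, -0.8, 6.2]
finger_gap: 0.149
```

Emit:
{"api": "arm_command", "payload": {
  "motion": [
    [[0,0,0,0,255],[0,0,0,0,255],[0,0,0,0,255],[0,0,0,0,255],[0,0,0,0,255],[0,0,0,0,255],[0,0,0,0,255],[0,0,0,0,255]]
  ]
}}

```text
time_s: 40.18
position: [0.4799, 0.4011, 0.2335]
orientation: [0.191, -0.681, 0.681, -0.192]
force: [0.2, 0.4, 5.7]
finger_gap: 0.145
```

```bash
python3 tbl.py; python3 -c "
from h import *
for c in('top','scene'):
    im,d=grab_frame(c);P=cloud(c,d)*1000
    for x,y in((610,230),(515,136),(515,156),(515,215)):
        m=(abs(P[...,0]-x)<8)&(abs(P[...,1]-y)<8)&(P[...,2]>40);print(c,x,y,np.median(P[m][:,2]).round(1),m.sum())"
```

```text
t 40.18 pos [0.4799 0.4011 0.2335] jaw -58.6 gap 13.3 F [0.2 0.4 5.7] q [ 0.5   0.34  1.52 -0.    1.28  1.53]
tau [0.08 0.02 0.14]
top 100.2 195 | 101.7 192 | 99.9 201 | 40.23
top 100.3 195 | 100.4 191 | 99.2 200 | 40.28
scene 106.5 143 | 106.7 127 | 106.7 127 | 40.33
scene 106.6 140 | 106.7 122 | 107.5 133 | 40.38
top 610 230 70.1 25
top 515 136 70.0 22
top 515 156 69.1 34
top 515 215 68.8 31
scene 610 230 72.3 14
scene 515 136 70.4 21
scene 515 156 72.7 38
scene 515 215 106.6 1
```

The table stands still at full drop (lip tops about 72 mm against 73 expected). Now I shut the valve.

Emit:
{"api": "arm_command", "payload": {
  "motion": [
    [[0,0,0,0.1,255],[0,0,0,0.1,255],[0,0,0,0.1,255],[0,0,0,0.1,255],[0,0,0,0.1,255],[0,0,0,0.08,255],[0,0,0,0.03,255],[0,0,0,0,255]]
  ]
}}

```text
time_s: 41.15
position: [0.4797, 0.4017, 0.2335]
orientation: [0.022, 0.707, -0.706, -0.021]
force: [1.2, 1.9, 4.8]
finger_gap: 0.15
```

```bash
python3 tbl.py|head -2
```

```text
t 41.15 pos [0.4797 0.4017 0.2335] jaw -93.5 gap 13.8 F [1.2 1.9 4.8] q [ 0.5   0.34  1.52 -0.    1.28  2.14]
tau [0.43 0.06 0.84]
```

The torque rose to 0.84 N m against the stop, so the valve is shut. Release and go up.

Emit:
{"api": "arm_command", "payload": {
  "motion": [
    [[0,0,0,0,220],[0,0,0,0,150],[0,0,0,0,100],[0,0,0,0,60],[0,0,0,0,60],[0,-3.0,0,0,60],[0,-3.0,0,0,60],[0,-3.0,0,0,60]]
  ]
}}

```text
time_s: 42.02
position: [0.4787, 0.4008, 0.3221]
orientation: [-0.021, -0.706, 0.707, 0.023]
force: [-0.0, 0.1, -0.5]
finger_gap: 0.634
```

Emit:
{"api": "arm_command", "payload": {
  "motion": [
    [[0,0,3.5,0,60],[0,0,3.5,0,60],[0,0,3.5,0,60],[0,0,3.5,0,60],[0,0,3.5,0,60],[0,0,3.5,0,60],[0,0,3.5,0,60],[0,0,3.5,0,60]]
  ]
}}

```text
time_s: 42.68
position: [0.4612, 0.1202, 0.3219]
orientation: [-0.021, -0.707, 0.707, 0.022]
force: [0.7, -0.1, 0.1]
finger_gap: 0.762
```

Emit:
{"api": "arm_command", "payload": {
  "motion": [
    [[0,0,3.5,0,60],[0,0,3.5,0,60],[0,0,3.5,0,60],[0,0,3.5,0,60],[0,0,3.5,0,60],[0,0,3.5,0,60],[0,0,0,0,60],[0,0,0,0,60]]
  ]
}}

```text
time_s: 43.35
position: [0.4485, -0.089, 0.322]
orientation: [0.023, 0.707, -0.706, -0.024]
force: [0.9, -0.7, 0.7]
finger_gap: 0.766
```

```bash
python3 look.py i; python3 -c "
from h import *
state()
for c in('top','scene'):
    im,d=grab_frame(c);P=cloud(c,d)
    m=(abs(P[...,0]-.48)<.06)&(abs(P[...,1]-.4)<.06)&(P[...,2]>.155)&(P[...,2]<.18);print(c,'bar',rect(P[m],.155,.18))
    m=(abs(P[...,0]-.48)<.06)&(abs(P[...,1]+.385)<.06)&(P[...,2]>.012);Q=P[m]
    print('ball',rect(Q,.09,.12),'base',rect(Q,.012,.035))
    q=Q[Q[:,2]>.085]*1000;A=np.c_[2*q,np.ones(len(q))];s=np.linalg.lstsq(A,(q**2).sum(1),rcond=None)[0];print('ballfit',s[:3].round(1),np.sqrt(s[3]+s[:3]@s[:3]).round(1),len(q))
    cv2.imwrite('pics/sw_%s.png'%c,cv2.resize(im[170:250,330:430] if c=='top' else im[270:350,120:220],None,fx=4,fy=4,interpolation=cv2.INTER_CUBIC))
a=cv2.imread('pics/sw_top.png');b=cv2.imread('pics/sw_scene.png');cv2.imwrite('pics/sw.png',np.hstack([a,b]))
"
```

```text
top flasher0 0.92 [276. 189.] [319.2 147.4  74.2  49.8 -24.5  49.1 450. ]
top flasher0 0.75 [224. 141.] [468.7 281.4  72.2  53.2  -1.4 113.9 506. ]
top flasher0 0.43 [215.  88.] [481.5 401.6  82.6  16.3  -1.7 166.8 188. ]
top dummy0 0.78 [190. 142.] [565.2 279.7  80.2  46.4  -0.9 106.4 308. ]
top dummy0 0.78 [233. 401.] [ 429.1 -475.7   79.    46.8  -57.9   41.9  252. ]
top dummy0 0.71 [156. 376.] [ 663.8 -425.9   73.2   45.9  -59.    42.5  173. ]
top dummy0 0.68 [192. 172.] [560.7 183.2  79.6  47.4  -2.4 106.9 278. ]
top dummy0 0.6 [225. 175.] [465.  186.   78.1  46.4  -2.4 106.9 277. ]
scene flasher0 0.96 [119. 285.] [466.6 279.5  75.5  56.5  -1.  114.8 325. ]
scene flasher0 0.66 [157. 284.] [512.5 228.4 200.3 198.2  88.5  68.8 910. ]
scene flasher0 0.65 [147. 230.] [339.8 140.5  44.9  30.4  66.2  49.4  93. ]
scene flasher0 0.63 [251. 329.] [775.3 -22.7  87.5  80.4  30.4  28.9 621. ]
scene dummy0 0.81 [134. 309.] [561.9 278.5  82.1  50.5  -1.4 107.  348. ]
scene dummy0 0.66 [152. 295.] [ 5.584e+02  1.821e+02  7.940e+01  4.950e+01 -3.000e-01  1.061e+02
  3.650e+02]
scene dummy0 0.66
[... 154 characters left out ...]
 [362. 213.] [ 662.  -430.8   78.6   46.3  -59.    43.3  360. ]
scene dummy0 0.4 [159. 287.] [ 513.4  228.1  200.6  198.    87.8   68.8 1090. ]
t 43.65 pos [ 0.449  -0.0867  0.3226] jaw -93.4 gap 70.4 F [0.9 0.3 0. ] q [-0.46 -0.17  1.89  0.    1.43  1.17]
top bar [481.5 401.4  82.3  15.2  -2.6 166.6 210. ]
ball [ 474.  -382.9   23.4   21.6   -5.   105.4   68. ] base [ 477.  -392.6  137.7   67.5   20.9   25.9  335. ]
ballfit [ 473.3 -383.7   99.5] 11.2 68
scene bar [ 4.788e+02  3.997e+02  8.280e+01  1.960e+01 -2.000e-01  1.664e+02
  1.610e+02]
ball [ 470.3 -385.4   24.5   23.1   77.9  105.8   94. ] base [ 477.6 -393.   129.9   66.5   19.8   27.   494. ]
ballfit [ 469.5 -385.2   99. ] 11.9 95
```

View pics/sw.png

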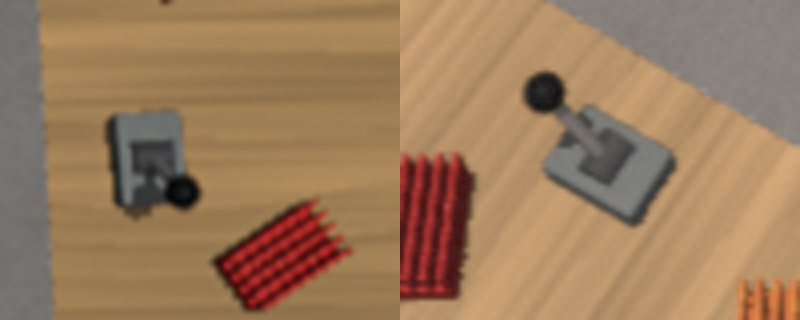

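The crop shows the grey housing, with the lever leaning toward the lower right in the top view (world -x, -y), i.e. off. The valve bar yaw reads -2.6°, the same as at the start. Next I measure the housing.

```bash
python3 -c "
from h import *
for c in('top','scene'):
    im,d=grab_frame(c);P=cloud(c,d)
    hsv=cv2.cvtColor(im,cv2.COLOR_BGR2HSV)
    m=(abs(P[...,0]-.50)<.07)&(abs(P[...,1]+.37)<.07)&(P[...,2]>.015)&(P[...,2]<.034)&(hsv[...,1]<90)
    n,l,s,ce=cv2.connectedComponentsWithStats(m.astype(np.uint8));i=1+s[1:,4].argmax()
    Q=P[l==i];print(c,rect(Q,.015,.034),Q.min(0).round(3),Q.max(0).round(3))
"; python3 plan.py 449,-87,322,-91
```

```text
top [ 505.  -382.9   68.6   52.3    3.5   26.3  307. ] [ 0.47  -0.408  0.015] [ 0.541 -0.357  0.034]
scene [ 501.4 -384.1   71.1   51.     0.8   27.   443. ] [ 0.466 -0.41   0.015] [ 0.537 -0.358  0.034]
t 43.85 pos [ 0.449  -0.0873  0.3227] jaw -93.5 gap 70.9 F [0.2 0.1 0.3] q [-0.46 -0.17  1.88  0.    1.43  1.17]
449,-87,322,-91 | turn -0.044 (1 rows) | shift cm [ 0.    0.07 -0.03] -> 1 x [ 0.004  0.071 -0.031]
```

Emit:
{"api": "arm_command", "payload": {
  "motion": [
    [[0,0,0,-0.09,255],[0.4,0,3.7,0,255],[0.4,0,3.7,0,255],[0.4,0,3.7,0,255],[0.4,0,3.7,0,255],[0.4,0,3.7,0,255],[0.4,0,3.7,0,255],[0.4,0,3.7,0,255]]
  ],
  "force": 20
}}

```text
time_s: 44.52
position: [0.4278, -0.3492, 0.3227]
orientation: [0.01, -0.707, 0.707, -0.01]
force: [0.5, -0.2, -0.3]
finger_gap: 0.21
```

Emit:
{"api": "arm_command", "payload": {
  "motion": [
    [[0.4,0,3.7,0,255],[0,0,0,0,255],[0,3.5,0,0,255],[0,3.5,0,0,255],[0,3.5,0,0,255],[0,0,0,0,255],[0,0,0,0,255],[0,0,0,0,255]]
  ]
}}

```text
time_s: 45.18
position: [0.426, -0.385, 0.2199]
orientation: [0.009, -0.706, 0.708, -0.011]
force: [0.9, -0.3, 0.1]
finger_gap: 0.003
```

```bash
python3 plan.py 425,-384,170,-88.5 518,-383,170,-88.5
```

```text
t 45.18 pos [ 0.426  -0.385   0.2199] jaw -88.4 gap 0.3 F [ 0.9 -0.3  0.1] q [-0.95  0.23  1.68  0.    1.22  0.6 ]
425,-384,170,-88.5 | turn 0.002 (1 rows) | shift cm [ 0.1   4.99 -0.11] -> 2 x [ 0.05   2.496 -0.054]
518,-383,170,-88.5 | turn -0.000 (0 rows) | shift cm [-9.3   0.    0.14] -> 3 x [-3.1    0.     0.048]
```

Emit:
{"api": "arm_command", "payload": {
  "motion": [
    [[0,2.0,0,0,255],[0,2.0,0,0,255],[0,1.0,0,0,255],[-1.0,0,0,0,255],[-1.0,0,0,0,255],[-1.0,0,0,0,255],[-1.0,0,0,0,255],[-1.0,0,0,0,255]]
  ]
}}

```text
time_s: 45.85
position: [0.477, -0.3838, 0.1692]
orientation: [0.009, -0.706, 0.708, -0.011]
force: [-1.3, -0.5, 1.3]
finger_gap: 0.004
```

Emit:
{"api": "arm_command", "payload": {
  "motion": [
    [[-1.0,0,0,0,255],[-1.0,0,0,0,255],[-1.0,0,0,0,255],[-0.8,0,0,0,255],[-0.5,0,0,0,255],[0,0,0,0,255],[0,0,0,0,255]]
  ]
}}

```text
time_s: 46.43
position: [0.5184, -0.3819, 0.1676]
orientation: [-0.01, 0.707, -0.707, 0.01]
force: [0.0, 0.5, -0.6]
finger_gap: 0.006
```

Creep on until it meets the end stop.

Emit:
{"api": "arm_command", "payload": {
  "motion": [
    [[-0.3,0,0,0,255],[-0.3,0,0,0,255],[0,0,0,0,255]]
  ]
}}

```text
time_s: 46.68
position: [0.5211, -0.3821, 0.1675]
orientation: [-0.013, 0.708, -0.706, 0.007]
force: [-13.1, -0.1, 5.7]
finger_gap: 0.004
```

```bash
python3 -c "
from h import *
state()
im,d=grab_frame('scene');cv2.imwrite('pics/sw2.png',cv2.resize(im[240:360,100:240],None,fx=4,fy=4,interpolation=cv2.INTER_CUBIC))"
```

```text
t 46.68 pos [ 0.5211 -0.3821  0.1675] jaw -88.4 gap 0.4 F [-13.1  -0.1   5.7] q [-0.82  0.47  1.49 -0.01  1.19  0.73]
```

View pics/sw2.png

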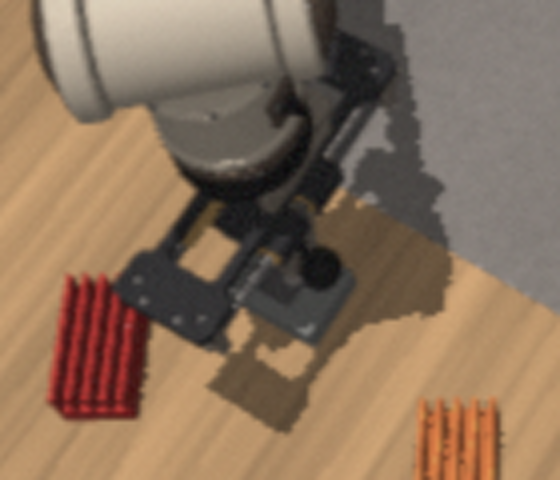

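The crop shows the lever thrown over, with the ball at (322,268). The force jumped to 13 N, so it is on the end stop. I back off, rise and verify.

Emit:
{"api": "arm_command", "payload": {
  "motion": [
    [[1.0,0,0,0,255],[2.0,0,0,0,255],[2.0,0,0,0,255],[0,-3.0,0,0,255],[0,-3.5,0,0,255],[0,-3.5,0,0,255],[0,-3.5,0,0,255],[0,0,0,0,255]]
  ]
}}

```text
time_s: 47.4
position: [0.4761, -0.3857, 0.3122]
orientation: [0.006, -0.703, 0.711, -0.013]
force: [0.5, -0.9, 1.5]
finger_gap: 0.004
```

Emit:
{"api": "arm_command", "payload": {
  "motion": [
    [[2.5,0,-3.5,0,255],[2.5,0,-3.5,0,255],[2.5,0,-3.5,0,255],[0,0,-3.5,0,255],[0,0,-3.5,0,255],[0,0,0,0,255],[0,0,0,0,255],[0,0,0,0,255]]
  ]
}}

```text
time_s: 48.07
position: [0.397, -0.2142, 0.3031]
orientation: [0.01, -0.707, 0.707, -0.01]
force: [-0.5, 0.9, 0.8]
finger_gap: 0.004
```

```bash
python3 look.py z; python3 -c "
from h import *
state()
for c in('top','scene'):
    im,d=grab_frame(c);P=cloud(c,d)
    m=(abs(P[...,0]-.48)<.06)&(abs(P[...,1]-.4)<.06)&(P[...,2]>.155)&(P[...,2]<.18);print(c,'bar',rect(P[m],.155,.18))
    m=(abs(P[...,0]-.5)<.08)&(abs(P[...,1]+.385)<.06)&(P[...,2]>.08)&(P[...,2]<.13);print('ball',rect(P[m],.09,.13))
    for n in('lens','lug0'):
        for k in trace(n,c)[:2]:
            Q=P[k['mask']&(d>0)];zt=np.percentile(Q[:,2],90);print(c,n,round(k['score'],2),rect(Q,zt-.012,zt+.02))"
```

```text
top flasher0 0.92 [223. 139.] [470.  281.8  75.2  53.2  -2.1 114.1 508. ]
top flasher0 0.85 [275. 189.] [319.2 148.1  76.   50.7 -25.   49.1 467. ]
top flasher0 0.18 [192. 173.] [560.6 183.7  78.9  47.   -2.  107.  280. ]
top dummy0 0.88 [155. 375.] [ 663.7 -425.5   72.7   45.5  -59.8   42.7  158. ]
top dummy0 0.88 [232. 401.] [ 429.2 -475.2   78.3   46.7  -58.6   41.4  231. ]
top dummy0 0.85 [192. 151.] [558.9 255.2  80.2  47.   -1.8 106.8 297. ]
top dummy0 0.71 [192. 174.] [559.7 183.5  77.2  46.5  -2.  107.  261. ]
top dummy0 0.7 [224. 173.] [465.  185.8  78.7  46.8  -1.1 106.4 288. ]
top dummy0 0.36 [194. 373.] [ 542.8 -379.9   22.7   19.9   -7.   102.1   57. ]
scene flasher0 0.95 [123. 286.] [472.4 279.4  87.7  55.5   2.3 115.  318. ]
scene flasher0 0.91 [143. 225.] [317.6 147.   78.9  53.5 -23.2  50.3 304. ]
scene flasher0 0.6 [136. 307.] [556.4 243.1  80.   73.4  -2.7 106.7 354. ]
scene flasher0 0.38 [157. 285.] [ 512.8  230.3  202.3  197.7   88.1   69.  1069. ]
scene dummy0 0.8 [362. 210.] [ 661.  -429.8   80.8   46.7  -58.9   43.1  355. ]
scene dummy0 0.72 [135. 305.] [555.5
[... 348 characters left out ...]
76 -0.17  1.93 -0.    1.39  0.78]
top bar [481.5 401.5  82.3  16.3  -0.5 166.8 204. ]
ball [ 542.3 -381.3   23.6   23.5   -1.   102.1   66. ]
top lens 0.66 [777.7 -20.3  87.3  82.2  17.8  27.6 548. ]
top lug0 0.67 [ 755.9 -215.    65.4   20.6   14.5    9.9  106. ]
top lug0 0.41 [ 765.7 -160.1   61.7   15.6   31.2   10.8   85. ]
scene bar [477.9 399.7  84.3  20.4  -1.6 166.5 161. ]
ball [ 540.6 -383.9   23.8   22.6   85.2  103.2   93. ]
scene lens 0.65 [773.  -23.6  82.3  81.7  25.9  28.7 617. ]
scene lens 0.41 [ 540.4 -384.    23.2   22.9    0.7  103.2   92. ]
scene lug0 0.51 [ 759.2 -161.9   65.3   23.5   36.3    9.3  162. ]
scene lug0 0.47 [ 752.7 -215.8   67.5   21.    17.     9.7  164. ]
```

View pics/z_scene.png

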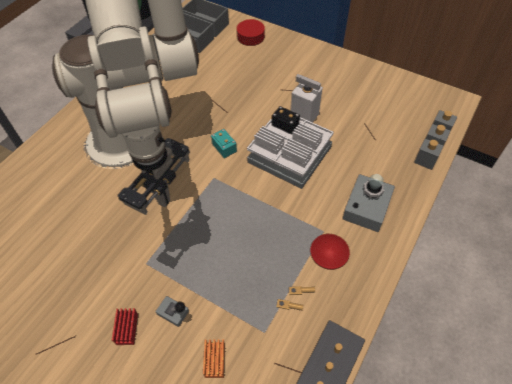

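The scene view shows the table down, the lever on and everything else in place. But the dummy in pocket3 has been knocked about 24 mm, from y 280 to y 255. I check whether it still lies flat inside its pocket.

```bash
python3 -c "
from h import *
pc={'p0':(465.4,184.5),'p1':(468.4,280.5),'p2':(561.4,181.5),'p3':(564.4,277.5)}
im,d=grab_frame('top');cv2.imwrite('pics/y.png',cv2.resize(im[160:255,100:205],None,fx=6,fy=6,interpolation=cv2.INTER_CUBIC))
P=cloud('top',d)
for k in trace('dummy0','top')[:5]:
    Q=P[k['mask']&(d>0)];Q=Q[(Q[:,2]>.095)&(Q[:,2]<.13)]*1000
    if len(Q)<50: continue
    A=np.c_[Q[:,:2]-Q[:,:2].mean(0),np.ones(len(Q))];s=np.linalg.lstsq(A,Q[:,2],rcond=None)[0]
    print(Q[:,:2].mean(0).round(1),'slope deg',np.degrees(s[:2]).round(2),s[2].round(1))
"
```

```text
[560.2 183.3] slope deg [0.45 0.57] 105.3
[465.5 185.1] slope deg [-0.53 -0.28] 105.6
[558.2 255.3] slope deg [0.98 0.53] 104.8
```

View pics/y.png

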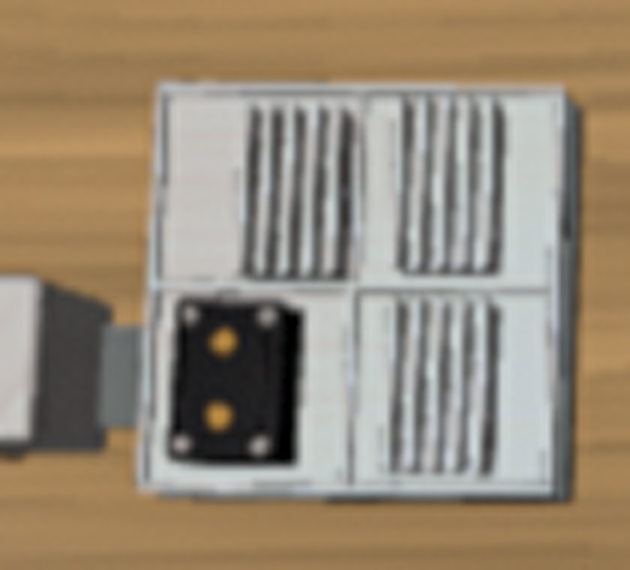

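The crop shows all four pieces inside their own pockets. The knocked dummy at (300,190) rests against the divider but lies flat on the pocket floor, at the same height as the others and with about 1° slope, which is noise. It still meets the requirement. Moving it would mean putting a finger in a 26 mm gap beside another piece, so I leave it and hand in.

```bash
python3 -c "
from bench import arm
print(arm.close_job())"
```

```text
the job is handed in; nothing more can be done
None
```

The job is done and handed in after about 48 s of robot time. No verdict is reported.

- **Loading:** The only flasher on the bench went into pocket1. All three dummy loads were needed to make four, so none is left over: they went into pockets 3, 2 and 0.
- **Sinking the table:** I opened the valve 0.58 rad and the table sank at about 16 mm/s. It stopped on its own at full drop, with the lip tops at about 72 mm against 73 mm expected.
- **Valve:** I turned it back until the torque reached 0.84 N m against the stop. The bar's heading is back where it began, within the measuring noise of about 2°.
- **Toggle lever:** I pushed it over to its end stop, where the force jumped to 13 N. The ball moved from x about 472 to 541 mm.
- **Lens and lugs:** They are where they were, within measuring error.

**Not as planned:**
- **Knocked dummy:** The dummy in pocket3 was shifted about 24 mm after I placed it. It is still flat and inside its pocket, but rests against the divider. I left it there because a regrasp risked disturbing the piece beside it.
- **First valve grip:** It closed on the brass boss under the bar, so I gripped again 9 mm higher.
- **Table drop:** Comparing the camera heights before and after gives about 58 mm of drop instead of 60 mm. The absolute heights agree with the table being fully down.

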